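# Load the honing arbor for the carving gouges

## Robot

A 7-joint arm with a two-finger parallel gripper is mounted at the origin on the work surface. World frame = base frame: x ahead of the robot, y to its left, z up, the work surface at z = 0. Lengths are in m, angles in rad, forces in N, time in s.
With the tool pointing down it reaches from about 0.4 to 0.75 m from the base axis. Payload 19.5 kg.
Tool frame: the origin (TCP) lies midway between the tips of the shut fingers; the grasp point (between the pads) lies 19 mm behind it; z points along the fingers, y is the line along which they close (so a half turn about z gives the same grasp; the last joint's range is limited). The gripper opens to 85 mm and grips with 20 to 120 N. Pads are 22 mm wide; open, the fingers measure 114 mm over their backs; the gripper's body (76 mm by 85 mm) begins 54 mm behind the grasp point. The pads swing forward as they close: fully open they stand 13 mm farther back than shut.
Start: joints at [1.228, 0.707, -0.028, 1.485, 0.022, 0.951, -0.075], TCP at [0.17, -0.549, 0.207] pointing down, gripper open.
Joint ranges: [-2.71, 2.71], [-0.32, 2.16], [-1.57, 1.52], [0, 2.45], [-1.46, 4.6], [0, 2.02], [-2.83, 2.83]. Speed limits (rad/s): [1.89, 1.89, 2.57, 2.57, 3.01, 3.01, 3.01].

## Interface

Orientations are given as a 3x3 rotation matrix whose columns are the frame's x, y, z axes.
In Python, from rig import readout, eyes, manip gives the robot as it stands.
- The arm moves only by the tool step_arm, never from a script. Its arguments are lists of equal length, an entry for each row: "delta_pos": the shift along the tool's x, y, z each as a share of 0.03 m, from -1 to 1, a list of three; "rot": the turn, a rotation vector about the tool's x, y, z each as a share of 5 degrees, from -1 to 1, a list of three; "hand": the closure, from -1 (fully open) to 1 (shut), so that 0 is half open. In form: {"delta_pos": [[dx, dy, dz], ...], "rot": [[wx, wy, wz], ...], "hand": [hand, ...]}. A call has 1 to 5 rows; each row shifts and turns the commanded pose from where the row before left it, along the tool's axes as they then stand; what a row does not reach is not made up. A row lasts 1/12 s, in which the tool goes at most 41.7 mm and 7.16 degrees, less where a joint would pass 70% of its speed; a pose out of reach is approached as far as the arm can. A call with a number of a shift or a turn outside -1 to 1 is refused whole. A call with a gripper value outside its range is refused whole. The fingers move at their own pace and stop on an object; "newtons" is the grip in N (left out, the last holds). Time passes only in rows, so rows that do not move let the fingers close. It gives the time, the measured TCP pose, the force, the opening and the grip force at its end, in the units of the state.
- readout.get_state(): the state, without advancing time (a new reading comes with each control period).
- eyes.camera(name): name is "side" or "top"; returns (picture, depth): 480x640x3 uint8, blue, green, red; 480x640 float32, m along the optical axis (not along the pixel's ray), 0 where there is no reading.
- eyes.camera_params(name): a dict with "vertical_fov" (degrees; the focal length in pixels is half the picture's height over the tangent of half this angle, whatever the lens; pixels are square), "cx", "cy" (the principal point, pixels), "extrinsics" (4x4, takes a point from world to camera coordinates). Camera axes: x right, y down, z forward; pixel columns grow to the right and rows downward; lengths in m; the calibration is good to about 2 mm. A picture is of the moment at which its call begins. camera_params takes no time and is no camera call.
- manip.hand_in(): hands the job in; it is judged then, once.
The state is a dict: "clock": time; "joint_pos": joint angles; "dq": joint speeds; "joint_efforts": joint torques, N m; "ee_pos": TCP position; "orientation": TCP orientation; "force": force on the tool from outside, world axes, zero at the start; "ft_torque": the same for the moment, N m; "width": opening from 0.0 (shut) to 1.0 (fully open); "gripper_force": force on a finger pad.
Only numpy, scipy, OpenCV 4.12 (cv2) and the standard library are available. Lean on these libraries where they do the work, as an engineer would, in place of code of your own. Each camera call takes 0.05 s, during which the arm holds its last target. There are 200 camera calls.

## Task

Load the honing arbor: first lift the dust cover off the post by its knob and stand it upright, wholly on the round cork mat, then take the steel collar off the post and lay it aside. Thread every wooden honing disc on the bench onto the post, the largest at the bottom and each smaller one on the next larger, then the collar on top, all lying flat and fully home without gaps, and stand the cover over them on the station's housing again, as it was. Leave the carving, the mallet and the glue bottle where they are.

Things in the scene. Friction and masses are not known exactly. Their poses are not given: they have to be found in the camera images.
- disc62_c (a point): centre (half-way up) of a flat pale-wood honing disc, a plain ring of outer diameter 62 mm, bore 20 mm, 8 mm thick, about 26 g; starts flat on the bench; z is its axis (either face may be up)
- disc55_c (a point): centre (half-way up) of a flat pale-wood honing disc, a plain ring of outer diameter 55 mm, bore 20 mm, 8 mm thick, about 23 g; starts flat on the bench; z is its axis (either face may be up); may be absent
- disc48_c (a point): centre (half-way up) of a flat pale-wood honing disc, a plain ring of outer diameter 48 mm, bore 20 mm, 8 mm thick, about 20 g; starts flat on the bench; z is its axis (either face may be up); may be absent
- disc41_c (a point): centre (half-way up) of a flat pale-wood honing disc, a plain ring of outer diameter 41 mm, bore 20 mm, 8 mm thick, about 17 g; starts flat on the bench; z is its axis (either face may be up); may be absent
- disc34_c (a point): centre (half-way up) of a flat pale-wood honing disc, a plain ring of outer diameter 34 mm, bore 20 mm, 8 mm thick, about 14 g; starts flat on the bench; z is its axis (either face may be up); may be absent
- collar_c (a point): centre (half-way up) of the steel collar, a plain ring of outer diameter 30 mm, bore 20 mm, 12 mm high, about 35 g; it starts on the post, flat on the seat, hidden under the cover; z is its axis
- seat (a point): point on the post's axis, on top of the dark steel seat flange (44 mm across, 5 mm thick) on which the lowest disc comes to rest, 40 mm above the bench; z points up along the post. The station is fixed: a grey housing 100 x 100 x 35 mm, and a steel post 15 mm in diameter that stands 54 mm above the seat, its top 7 mm tapering to 6 mm across
- post_tip (a point): top of the post, 54 mm above the seat and 94 mm above the bench
- cover_knob (a point): centre of the black knob (26 mm across, 18 mm high) on top of the loose, pale aluminium dust cover, 90 mm above the cover's lower rim and 11 mm below the knob's upper face. The cover is an upside-down cup of 82 mm outer and 76 mm inner diameter, 77 mm high without knob (74 mm inside), about 160 g; at the start it stands on the housing over the post, its rim 5 mm below the seat, and must rise 60 mm to clear the post; z is its upward axis
- mat_top (a point): centre of the upper face of the round cork mat on the bench, 150 mm across, 4 mm thick, fixed
- carving_c (a point): centre (half-way up) of the wooden carving, a block 120 x 100 x 18 mm with a carved rosette that rises to 32 mm, 0.8 kg, lying on the bench; leave it
- mallet_c (a point): centre of the head (100 mm long, 72 mm thick) of the wooden mallet lying on the bench, the handle running 120 mm on along its x; leave it
- glue_c (a point): middle of the standing glue bottle, 56 mm across, 150 mm high; leave it
Not all that is in view belongs to the job. What is shaped like the part that bears disc41_c but red is not meant.

How it is judged:
By the outcome, as a careful person would: the job done as asked, in the order asked, and still so for the second after the job is handed in, with the robot touching nothing.
Of disc55, disc48, disc41, disc34 only 2 to 4 are there at a start; the rules pass over those that are not, and their reading is None.
At some moment in a run one of disc62, disc55, disc48, disc41, disc34 may be knocked a few centimetres aside while the robot is not near it.
Once in a run the grip may slacken for a moment while it holds something.
It also fails if it takes over 208 s, if anything falls off the work surface, if the arm or the gripper's body presses on something with over 40 N, if the wrist force passes 120 N, or if a joint passes its speed limit or range.

## Working session

There is one attempt and no reset: what is moved stays moved. The work goes in short steps, Python scripts to look and compute and a tool call to move; the robot and the scene stay as the last step left them, time stands still between calls to the robot, and variables do not carry over. Pictures are saved under pics/ and viewed, at most 15 in all, crops included, and the job is handed in when it is done.

Besides the shell and the picture viewer there is one more tool, called after "Request:" as name(argument=value, ...) on one line, values as JSON. step_arm: Moves the arm, as the interface text tells. Shift numbers are shares of 0.03 m and turn numbers shares of 5 degrees, none past 1 either way. Its arguments: {"type":"object","properties":{"delta_pos":{"type":"array","items":{"type":"array","items":{"type":"number"}}},"rot":{"type":"array","items":{"type":"array","items":{"type":"number"}}},"hand":{"type":"array","items":{"type":"number"}},"newtons":{"type":"number"}},"required":["delta_pos","rot","hand"]}

```bash
mkdir -p pics
cat > h.py <<'E'
import numpy as np, cv2
from rig import readout, eyes, manip
def cam(n):
    p=eyes.camera_params(n); im,d=eyes.camera(n)
    return im,d,p
def foc(p): return 240/np.tan(np.radians(p["vertical_fov"])/2)
def world(p,u,v,z):
    f=foc(p); E=np.array(p["extrinsics"]); c=np.array([(u-p["cx"])/f*z,(v-p["cy"])/f*z,z])
    return E[:3,:3].T@(c-E[:3,3])
def cloud(d,p):
    f=foc(p);E=np.array(p["extrinsics"]);v,u=np.mgrid[:480,:640]
    c=np.stack([(u-p["cx"])/f*d,(v-p["cy"])/f*d,d],-1)
    w=(c-E[:3,3])@E[:3,:3]; w[d==0]=np.nan; return w
def pix(p,X):
    E=np.array(p["extrinsics"]);c=E[:3,:3]@np.array(X)+E[:3,3];f=foc(p)
    return c[:2]/c[2]*f+[p["cx"],p["cy"]]
E
python3 - <<'E'
from h import *
for n in("top","side"):
    im,d,p=cam(n); cv2.imwrite(f"pics/{n}0.png",im); np.savez(f"{n}0.npz",im=im,d=d)
    print(n,p["vertical_fov"],p["cx"],p["cy"],np.round(p["extrinsics"],3).tolist())
s=readout.get_state();print(s["clock"],s["ee_pos"],np.round(s["orientation"],3),s["width"])
E
```

```text
top 49.289814722549195 324.42871410809397 236.4718105424052 [[0.014, -1.0, 0.022, -0.042], [-0.992, -0.017, -0.126, 0.581], [0.126, -0.02, -0.992, 1.07], [0.0, 0.0, 0.0, 1.0]]
side 56.06268872719106 329.83281288989576 245.33754470945843 [[-0.754, -0.657, -0.023, 0.402], [-0.313, 0.389, -0.866, 0.264], [0.578, -0.646, -0.499, 0.791], [0.0, 0.0, 0.0, 1.0]]
0.1 [ 0.17031343 -0.54894544  0.20668833] [[ 0.955  0.296 -0.   ]
 [ 0.296 -0.955  0.001]
 [-0.    -0.001 -1.   ]] 1.0000627464934688
```

View pics/top0.png

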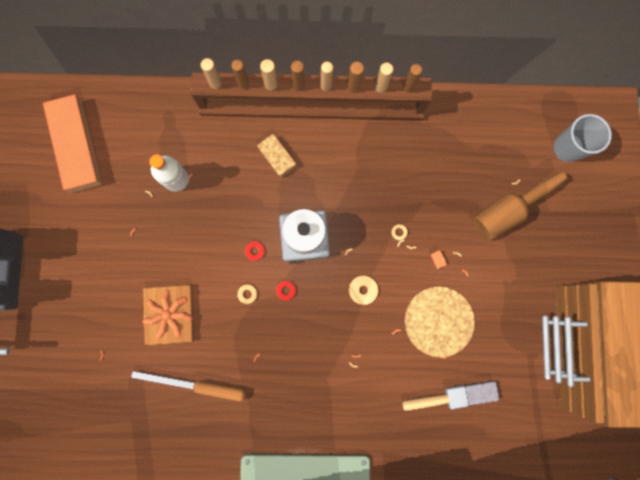

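View pics/side0.png

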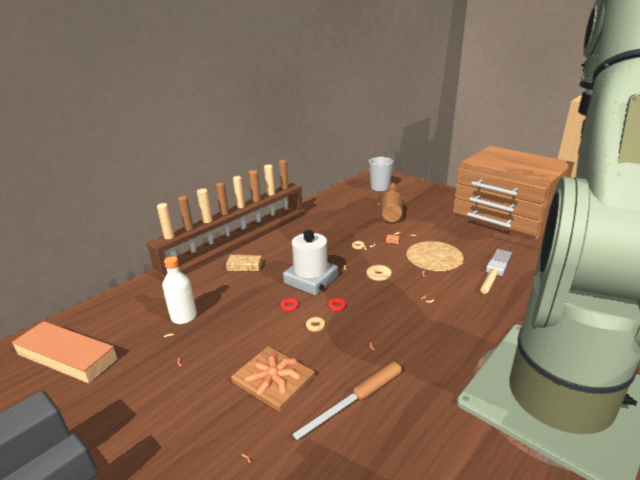

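Top view: the cover and knob are at (304,230) and the mat at (440,322). Pale rings are at (364,290) large, (400,232) small and (247,294) small. Red decoy rings are at (255,251) and (286,291). Next I'll measure the rings, using an enlarged crop.

```bash
cat > meas.py <<'E'
from h import *
def ring(im,p,d,u,v,h,r=26):
    # segment ring around u,v by colour distinct from bench; ray-plane intersect at z=h
    f=foc(p);E=np.array(p["extrinsics"]);S=8
    x0,y0=int(u)-r,int(v)-r
    c=cv2.resize(im[y0:y0+2*r,x0:x0+2*r],None,fx=S,fy=S,interpolation=cv2.INTER_CUBIC)
    L=c.astype(int); g=(L[...,1]>125).astype(np.uint8)  # green bright => pale
    n,lab,st,ce=cv2.connectedComponentsWithStats(g)
    k=min(range(1,n),key=lambda i:np.hypot(*(ce[i]-r*S))+(1e3 if st[i,4]<3000 else 0))
    m=(lab==k).astype(np.uint8); cn=max(cv2.findContours(m,0,1)[0],key=cv2.contourArea)[:,0,:].astype(float)
    uv=(cn+.5)/S-.5+[x0,y0]
    C=-E[:3,:3].T@E[:3,3]
    dr=np.c_[(uv-[p["cx"],p["cy"]])/f,np.ones(len(uv))]@E[:3,:3]
    W=C+dr*((h-C[2])/dr[:,2])[:,None]
    (cx,cy),R=cv2.minEnclosingCircle((W[:,:2]*1000).astype(np.float32))
    M=np.linalg.lstsq(np.c_[2*W[:,:2],np.ones(len(W))],(W[:,:2]**2).sum(1),rcond=None)[0]
    return M[:2],2e3*np.sqrt(M[2]+M[0]**2+M[1]**2),2*R,c
E
python3 - <<'E'
from meas import *
z=np.load("top0.npz");im,d=z["im"],z["d"];p=eyes.camera_params("top")
w=cloud(d,p); cr=[]
for u,v in((364,290),(400,232),(247,294)):
    c,D,R,cc=ring(im,p,d,u,v,.008);cr.append(cc)
    q=w[v-12:v+13,u-12:u+13,2];print("ring",np.round(c,4),round(D,1),round(R,1),np.nanpercentile(q,[5,50,95]).round(4))
# knob, cover top, mat
m=(w[...,2]>.118)&(abs(w[...,0]-.55)<.15)&(abs(w[...,1])<.15);m[:, :150]=0
print("knobpts",m.sum(),np.nanmedian(w[m],0).round(4), np.ptp(w[m],axis=0).round(4))
m=(w[...,2]>.106)&(w[...,2]<.118)
v,u=np.where(m);s=(u>270)&(u<340)&(v>200)&(v<265);W=w[v[s],u[s]]
M=np.linalg.lstsq(np.c_[2*W[:,:2],np.ones(len(W))],(W[:,:2]**2).sum(1),rcond=None)[0]
print("cover",len(W),((W[:,:2].min(0)+W[:,:2].max(0))/2).round(4),np.ptp(W,axis=0).round(4),np.median(W[:,2]))
c,D,R,_=ring(im,p,d,440,322,.004,45);print("mat",c,D,R)
# housing: z ~ .035
m=(abs(w[...,2]-.035)<.006);v,u=np.where(m);s=(u>265)&(u<345)&(v>195)&(v<275);W=w[v[s],u[s]]
r=cv2.minAreaRect((W[:,:2]*1000).astype(np.float32));print("housing",r)
cc=np.hstack(cr);cc=np.vstack([cv2.resize(cc,None,fx=.64,fy=.64)]);cv2.imwrite("pics/rings.png",cc)
for n,(u,v) in dict(glue=(170,175),mallet=(503,216),carv=(168,315)).items():print(n,w[v,u].round(3))
E
```

```text
ring [ 0.471  -0.1175] 64.2 65.3 [-0.0019  0.0073  0.0111]
ring [ 0.5937 -0.1952] 39.9 50.6 [-0.0034  0.0004  0.0091]
ring [0.4588 0.1318] 42.9 44.0 [-0.003   0.0017  0.0097]
knobpts 149 [0.584  0.011  0.1351] [0.0452 0.0432 0.0222]
cover 1185 [0.5842 0.0106] [0.0805 0.081  0.0111] 0.11161457044449206
mat [ 0.40646258 -0.28199965] 151.24722920517127 154.07801818847656
housing ((583.8540649414062, 10.917110443115234), (99.45243835449219, 99.482421875), 6.878387451171875)
glue [0.692 0.28  0.103]
mallet [ 0.626 -0.402  0.071]
carv [0.412 0.29  0.031]
```

View pics/rings.png

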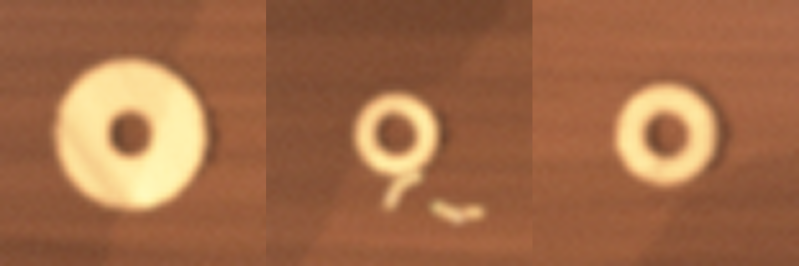

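The largest ring, (364,290), is disc62. The one at (400,232) is disc34, with a shaving touching it in the image, and (247,294) is disc41. The two red rings are decoys. The station axis is about (0.584, 0.011), and the knob top reads z 0.136 as expected. First I'll square the tool up and travel towards the knob.

Request:
step_arm(delta_pos=[[0,0,-0.5],[0,0,-0.5],[0,0,-0.5],[0,0,-0.5],[0,0,0]], rot=[[0,0,0.86],[0,0,0.86],[0,0,0.86],[0,0,0.86],[0,0,0]], hand=[-1,-1,-1,-1,-1], newtons=50)

```text
clock: 0.52
ee_pos: [0.1707, -0.5498, 0.2693]
orientation: [[1.0, -0.004, 0.001], [-0.004, -1.0, -0.003], [0.001, 0.003, -1.0]]
force: [0.7, 0.1, -0.1]
width: 0.998
gripper_force: 0.0
```

Request:
step_arm(delta_pos=[[0.6,-0.8,0],[0.6,-0.8,0],[0.6,-0.8,0],[0.6,-0.8,0],[0.6,-0.8,0]], rot=[[0,0,0],[0,0,0],[0,0,0],[0,0,0],[0,0,0]], hand=[-1,-1,-1,-1,-1])

```text
clock: 0.93
ee_pos: [0.2608, -0.4277, 0.2666]
orientation: [[1.0, 0.002, -0.0], [0.002, -1.0, 0.001], [-0.0, -0.001, -1.0]]
force: [1.5, -0.9, 0.5]
width: 0.999
gripper_force: 0.0
```

Request:
step_arm(delta_pos=[[0.6,-0.8,0],[0.6,-0.8,0],[0.6,-0.8,0],[0.6,-0.8,0],[0.6,-0.8,0]], rot=[[0,0,0],[0,0,0],[0,0,0],[0,0,0],[0,0,0]], hand=[-1,-1,-1,-1,-1])

```text
clock: 1.35
ee_pos: [0.3507, -0.3076, 0.2667]
orientation: [[1.0, 0.002, -0.0], [0.002, -1.0, 0.0], [-0.0, -0.0, -1.0]]
force: [-0.1, 0.2, 0.3]
width: 1.001
gripper_force: 0.0
```

Request:
step_arm(delta_pos=[[0.6,-0.8,0],[0.6,-0.8,0],[0.6,-0.8,0],[0.6,-0.8,0],[0.6,-0.8,0]], rot=[[0,0,0],[0,0,0],[0,0,0],[0,0,0],[0,0,0]], hand=[-1,-1,-1,-1,-1])

```text
clock: 1.77
ee_pos: [0.4407, -0.1876, 0.2667]
orientation: [[1.0, 0.002, -0.001], [0.002, -1.0, 0.0], [-0.001, -0.0, -1.0]]
force: [-0.3, -1.0, -0.2]
width: 0.997
gripper_force: 0.0
```

Request:
step_arm(delta_pos=[[0.6,-0.8,0],[0.6,-0.8,0],[0.6,-0.8,0],[0.6,-0.8,0],[0.6,-0.8,0]], rot=[[0,0,0],[0,0,0],[0,0,0],[0,0,0],[0,0,0]], hand=[-1,-1,-1,-1,-1])

```text
clock: 2.18
ee_pos: [0.5306, -0.0676, 0.2666]
orientation: [[1.0, 0.002, -0.001], [0.002, -1.0, 0.0], [-0.001, -0.0, -1.0]]
force: [0.4, -0.1, -0.4]
width: 0.998
gripper_force: 0.0
```

Request:
step_arm(delta_pos=[[0.6,-0.8,0.5],[0.6,-0.8,0.5],[0.5,-0.8,0.5],[0,-0.25,0.5],[0,0,0]], rot=[[0,0,0],[0,0,0],[0,0,0],[0,0,0],[0,0,0]], hand=[-0.3,-0.3,-0.3,-0.3,-0.3])

```text
clock: 2.6
ee_pos: [0.5799, 0.013, 0.2038]
orientation: [[1.0, 0.005, -0.005], [0.005, -1.0, 0.001], [-0.005, -0.001, -1.0]]
force: [0.9, -0.3, -0.7]
width: 0.649
gripper_force: 0.0
```

Request:
step_arm(delta_pos=[[0.13,0.08,0.9],[0,0,0.9],[0,0,0.7],[0,0,0.45],[0,0,0]], rot=[[0,0,0],[0,0,0],[0,0,0],[0,0,0],[0,0,0]], hand=[-0.3,-0.3,-0.3,-0.3,-0.3])

```text
clock: 3.02
ee_pos: [0.5836, 0.0069, 0.1168]
orientation: [[1.0, 0.0, -0.004], [0.0, -1.0, -0.001], [-0.004, 0.001, -1.0]]
force: [-0.7, -0.5, -0.4]
width: 0.655
gripper_force: 0.0
```

Request:
step_arm(delta_pos=[[0,0,0],[0,0,0],[0,0,0],[0,0,0],[0,0,0]], rot=[[0,0,0],[0,0,0],[0,0,0],[0,0,0],[0,0,0]], hand=[1,1,1,1,1])

```text
clock: 3.43
ee_pos: [0.5852, 0.0082, 0.1193]
orientation: [[1.0, 0.001, 0.001], [0.001, -1.0, 0.0], [0.001, -0.0, -1.0]]
force: [0.9, -0.4, -0.9]
width: 0.001
gripper_force: 0.0
```

Request:
step_arm(delta_pos=[[0,0,0],[0,0,0],[0,0,0],[0,0,0],[0,0,0]], rot=[[0,0,0],[0,0,0],[0,0,0],[0,0,0],[0,0,0]], hand=[1,1,1,1,1])

```text
clock: 3.85
ee_pos: [0.5849, 0.0082, 0.1186]
orientation: [[1.0, 0.001, -0.0], [0.001, -1.0, 0.0], [-0.0, -0.0, -1.0]]
force: [-1.1, -0.2, 0.3]
width: -0.003
gripper_force: 0.0
```

Run:
```python
from h import *
im,d,p=cam("side"); cv2.imwrite("pics/s1.png",cv2.resize(im[130:330,210:410],None,fx=3,fy=3))
im2,d,p=cam("top"); w=cloud(d,p)
print(pix(p,[.585,.008,.12]),readout.get_state()["ee_pos"])
m=(w[...,2]>.09)&(w[...,2]<.118);v,u=np.where(m);s=(u>250)&(u<360)&(v>180)&(v<280)
W=w[v[s],u[s]];print(np.ptp(W,axis=0),(W.min(0)+W.max(0))/2)
```

```text
[304.75582023 228.92398477] [0.58490371 0.00820136 0.1185868 ]Traceback (most recent call last):
  File "<stdin>", line 6, in <module>
    return _methods._ptp(a, axis=axis, out=out, **kwargs)
           ~~~~~~~~~~~~~^^^^^^^^^^^^^^^^^^^^^^^^^^^^^^^^^
    umr_maximum(a, axis, None, out, keepdims),
    ~~~~~~~~~~~^^^^^^^^^^^^^^^^^^^^^^^^^^^^^^
ValueError: zero-size array to reduction operation maximum which has no identity
```

View pics/s1.png

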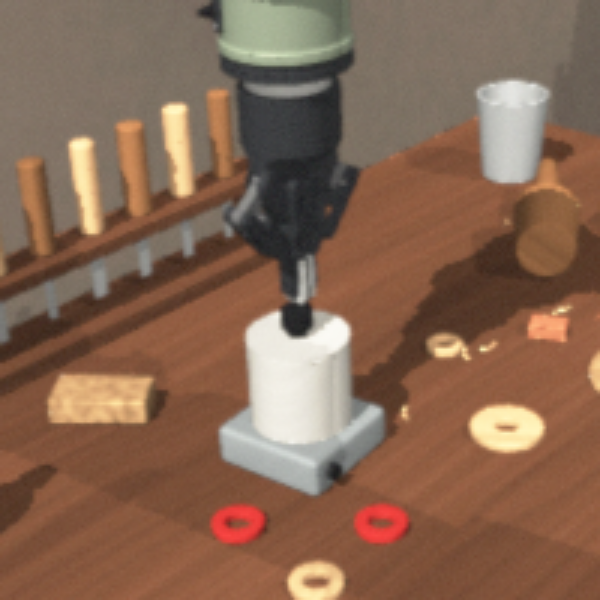

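Run:
```python
from h import *
im,d,p=cam("side")
for z in(.1,.1186,.127,.136,.145,.155):print(z,((pix(p,[.585,.008,z])-[210,130])*3).round(1))
cv2.imwrite("pics/s2.png",cv2.resize(im[200:260,280:340],None,fx=9,fy=9,interpolation=2))
w=cloud(d,p)
for v in range(210,245,2):print(v,w[v,306:313:2].round(3).tolist())
```

```text
0.1 [301.  343.4]
0.1186 [299.9 322.9]
0.127 [299.5 313.5]
0.136 [298.9 303.4]
0.145 [298.4 293.2]
0.155 [297.8 281.7]
210 [[0.576, 0.026, 0.2], [0.577, 0.018, 0.197], [0.572, 0.017, 0.198], [0.575, 0.007, 0.193]]
212 [[0.577, 0.024, 0.194], [0.576, 0.02, 0.193], [0.575, 0.014, 0.191], [0.575, 0.008, 0.189]]
214 [[0.576, 0.026, 0.19], [0.572, 0.023, 0.19], [0.572, 0.018, 0.188], [0.58, 0.003, 0.18]]
216 [[0.578, 0.024, 0.184], [0.573, 0.023, 0.185], [0.572, 0.017, 0.183], [0.576, 0.006, 0.177]]
218 [[0.578, 0.024, 0.179], [0.579, 0.018, 0.176], [0.574, 0.015, 0.176], [0.576, 0.008, 0.173]]
220 [[0.578, 0.025, 0.174], [0.577, 0.02, 0.172], [0.574, 0.017, 0.172], [0.576, 0.008, 0.168]]
222 [[0.58, 0.023, 0.167], [0.577, 0.019, 0.167], [0.576, 0.014, 0.165], [0.574, 0.01, 0.164]]
224 [[0.58, 0.024, 0.163], [0.579, 0.018, 0.161], [0.574, 0.016, 0.162], [0.578, 0.006, 0.156]]
226 [[0.579, 0.025, 0.159], [0.579, 0.018, 0.156], [0.574, 0.017, 0.157], [0.573, 0.011, 0.155]]
228 [[0.584, 0.02, 0.15], [0.58, 0.018, 0.15], [0.574, 0.017, 0.152], [0.574, 0.011, 0.149]]
230 [[0.597, 0.008, 0.135], [0.583, 0.015, 0.143], [0.573, 0.019, 0.147], [0.764, -0.183, 0.0]]
232 [[0.589, 0.016, 0.136], [0.586, 0.012, 0.135], [0.582, 0.01, 0.136], [0.58, 0.006, 0.135]]
234 [[0.582, 0.023, 0.136], [0.58, 0.019, 0.135], [0.576, 0.016, 0.135], [0.573, 0.012, 0.134]]
236 [[0.581, 0.025, 0.132], [0.577, 0.023, 0.132], [0.573, 0.02, 0.132], [0.571, 0.015, 0.131]]
238 [[0.582, 0.024, 0.125], [0.577, 0.022, 0.126], [0.578, 0.015, 0.123], [0.573, 0.013, 0.124]]
240 [[0.584, 0.023, 0.119], [0.579, 0.021, 0.12], [0.577, 0.016, 0.118], [0.574, 0.013, 0.118]]
242 [[0.588, 0.019, 0.11], [0.58, 0.02, 0.114], [0.579, 0.015, 0.112], [0.577, 0.01, 0.11]]
244 [[0.581, 0.026, 0.111], [0.577, 0.024, 0.111], [0.571, 0.023, 0.113], [0.57, 0.017, 0.111]]
```

View pics/s2.png

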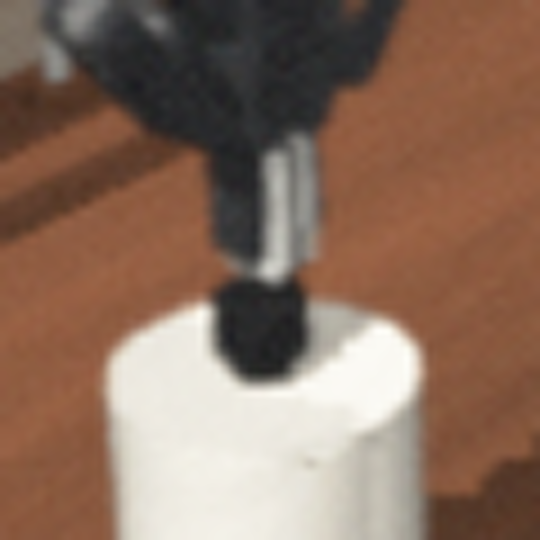

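The side view shows the shut fingertips about 5 mm above the knob, with tip z about 0.141 while the reading is 0.1186. True tip height is therefore about reading + 0.022. I'll open, go 23 mm lower and close again.

Request:
step_arm(delta_pos=[[0,0,0],[0,0,0],[0,0,0],[0,0,0.4],[0,0,0.36]], rot=[[0,0,0],[0,0,0],[0,0,0],[0,0,0],[0,0,0]], hand=[-0.3,-0.3,-0.3,-0.3,-0.3])

```text
clock: 4.42
ee_pos: [0.5851, 0.0082, 0.0956]
orientation: [[1.0, 0.001, 0.001], [0.001, -1.0, 0.0], [0.001, -0.0, -1.0]]
force: [0.2, -1.1, -0.8]
width: 0.65
gripper_force: 0.0
```

Request:
step_arm(delta_pos=[[0,0,0],[0,0,0],[0,0,0],[0,0,0],[0,0,0]], rot=[[0,0,0],[0,0,0],[0,0,0],[0,0,0],[0,0,0]], hand=[1,1,1,1,1])

```text
clock: 4.83
ee_pos: [0.5851, 0.0082, 0.0962]
orientation: [[1.0, 0.001, 0.0], [0.001, -1.0, 0.0], [0.0, -0.0, -1.0]]
force: [0.0, -0.0, -1.8]
width: 0.282
gripper_force: 49.0
```

Request:
step_arm(delta_pos=[[0,0,0],[0,0,0],[0,0,0]], rot=[[0,0,0],[0,0,0],[0,0,0]], hand=[1,1,1])

```text
clock: 5.08
ee_pos: [0.585, 0.0082, 0.0959]
orientation: [[1.0, 0.001, 0.0], [0.001, -1.0, 0.0], [0.0, -0.0, -1.0]]
force: [-0.4, 0.3, -0.3]
width: 0.275
gripper_force: 49.0
```

Request:
step_arm(delta_pos=[[0,0,-0.3],[0,0,-0.6],[0,0,-1],[0,0,-1],[0,0,-1]], rot=[[0,0,0],[0,0,0],[0,0,0],[0,0,0],[0,0,0]], hand=[1,1,1,1,1], newtons=70)

```text
clock: 5.5
ee_pos: [0.5847, 0.0081, 0.2149]
orientation: [[1.0, 0.0, 0.0], [0.0, -1.0, 0.0], [0.0, -0.0, -1.0]]
force: [0.5, -0.4, -1.6]
width: 0.275
gripper_force: 68.7
```

Run:
```python
from h import *
im,d,p=cam("side"); cv2.imwrite("pics/s3.png",cv2.resize(im[100:300,210:460],None,fx=3,fy=3))
s=readout.get_state();print(s["ee_pos"],s["width"],s["gripper_force"],s["force"])
```

```text
[0.58665809 0.00802668 0.22048746] 0.27381053618644485 68.92691373825073 [ 0.93949489 -0.41328153  8.14901683]
```

View pics/s3.png

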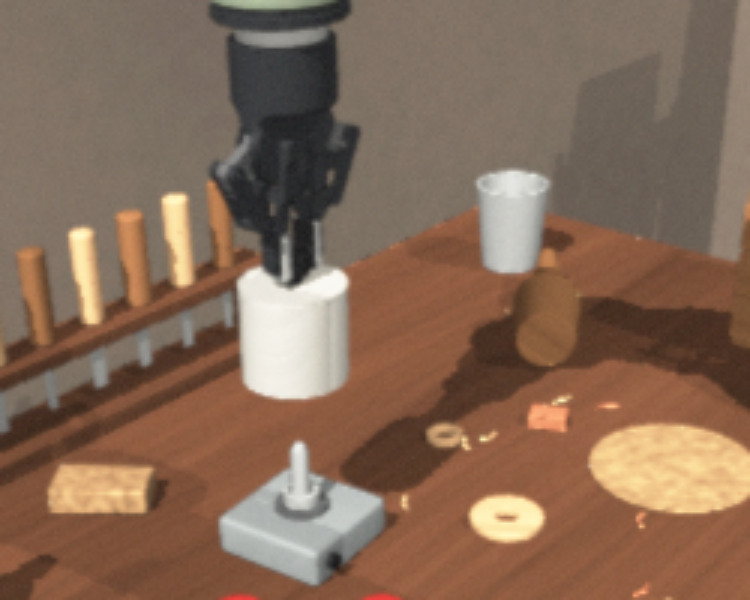

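The cover hangs upright and the post is bare except for the collar on its seat. Now I'll carry the cover to the mat.

Request:
step_arm(delta_pos=[[-0.3,0.4,0],[-0.5,0.8,0],[-0.5,0.8,0],[-0.5,0.8,0],[-0.5,0.8,0]], rot=[[0,0,0],[0,0,0],[0,0,0],[0,0,0],[0,0,0]], hand=[1,1,1,1,1])

```text
clock: 5.97
ee_pos: [0.5151, -0.1008, 0.2133]
orientation: [[1.0, 0.001, 0.0], [0.001, -1.0, -0.0], [0.0, 0.0, -1.0]]
force: [1.5, -0.5, -1.1]
width: 0.273
gripper_force: 68.8
```

Request:
step_arm(delta_pos=[[-0.5,0.8,0],[-0.5,0.8,0],[-0.5,0.8,0],[-0.5,0.8,0],[-0.5,0.8,0]], rot=[[0,0,0],[0,0,0],[0,0,0],[0,0,0],[0,0,0]], hand=[1,1,1,1,1])

```text
clock: 6.38
ee_pos: [0.4402, -0.221, 0.2134]
orientation: [[1.0, 0.001, 0.001], [0.001, -1.0, -0.0], [0.001, 0.0, -1.0]]
force: [0.2, -0.5, -1.3]
width: 0.274
gripper_force: 68.8
```

Request:
step_arm(delta_pos=[[-0.5,0.8,0],[-0.5,0.8,0],[-0.2,0.4,0],[0,0,0],[0,0,0]], rot=[[0,0,0],[0,0,0],[0,0,0],[0,0,0],[0,0,0]], hand=[1,1,1,1,1])

```text
clock: 6.8
ee_pos: [0.4049, -0.2802, 0.2132]
orientation: [[1.0, -0.001, 0.0], [-0.001, -1.0, -0.0], [0.0, 0.0, -1.0]]
force: [0.5, 0.7, -1.9]
width: 0.274
gripper_force: 68.9
```

Request:
step_arm(delta_pos=[[0,0,0.8],[0,0,1],[0,0,1],[0,0,1],[0,0,0.6]], rot=[[0,0,0],[0,0,0],[0,0,0],[0,0,0],[0,0,0]], hand=[1,1,1,1,1])

```text
clock: 7.22
ee_pos: [0.4052, -0.2784, 0.0786]
orientation: [[1.0, 0.002, -0.001], [0.002, -1.0, 0.001], [-0.001, -0.001, -1.0]]
force: [0.1, -1.3, -1.4]
width: 0.274
gripper_force: 68.9
```

Request:
step_arm(delta_pos=[[0,0,0.2],[0,0,0.1],[0,0,0.1],[0,0,0],[0,0,0]], rot=[[0,0,0],[0,0,0],[0,0,0],[0,0,0],[0,0,0]], hand=[1,1,1,1,1])

```text
clock: 7.63
ee_pos: [0.4056, -0.28, 0.0697]
orientation: [[1.0, 0.001, 0.001], [0.001, -1.0, -0.001], [0.001, 0.001, -1.0]]
force: [-0.8, -0.3, -1.0]
width: 0.275
gripper_force: 68.9
```

Request:
step_arm(delta_pos=[[0,0,0.06],[0,0,0.05],[0,0,0]], rot=[[0,0,0],[0,0,0],[0,0,0]], hand=[1,1,1])

```text
clock: 7.88
ee_pos: [0.4051, -0.2799, 0.0655]
orientation: [[1.0, 0.001, 0.0], [0.001, -1.0, 0.0], [0.0, -0.0, -1.0]]
force: [-0.2, 0.1, -1.9]
width: 0.272
gripper_force: 68.9
```

Request:
step_arm(delta_pos=[[0,0,0.04],[0,0,0]], rot=[[0,0,0],[0,0,0]], hand=[1,1])

```text
clock: 8.05
ee_pos: [0.4054, -0.2797, 0.0647]
orientation: [[1.0, 0.001, 0.001], [0.001, -1.0, 0.0], [0.001, -0.0, -1.0]]
force: [-0.2, 3.0, 10.4]
width: 0.274
gripper_force: 70.1
```

Contact is at reading 0.065, as predicted. I'll release and rise.

Request:
step_arm(delta_pos=[[0,0,0],[0,0,0],[0,0,0],[0,0,-0.2],[0,0,-0.5]], rot=[[0,0,0],[0,0,0],[0,0,0],[0,0,0],[0,0,0]], hand=[0,0,-0.1,-0.1,-0.1], newtons=50)

```text
clock: 8.47
ee_pos: [0.4045, -0.2795, 0.0847]
orientation: [[1.0, 0.001, -0.002], [0.001, -1.0, 0.001], [-0.002, -0.001, -1.0]]
force: [-0.4, 0.3, -0.7]
width: 0.552
gripper_force: 0.0
```

Request:
step_arm(delta_pos=[[0,0,-1],[0,0,-1],[0,0,-0.5],[0.6,-0.8,0],[0.6,-0.8,0]], rot=[[0,0,0],[0,0,0],[0,0,0],[0,0,0],[0,0,0]], hand=[-0.2,-0.2,-0.2,-0.2,-0.2])

```text
clock: 8.88
ee_pos: [0.4413, -0.2324, 0.1618]
orientation: [[1.0, -0.003, 0.002], [-0.003, -1.0, -0.001], [0.002, 0.001, -1.0]]
force: [0.4, 1.1, 0.0]
width: 0.599
gripper_force: 0.0
```

Run:
```python
from meas import *
im,d,p=cam("top");w=cloud(d,p)
m=(w[...,2]>.072)&(w[...,2]<.088);v,u=np.where(m);s=(u>395)&(u<490)&(v>270)&(v<365);W=w[v[s],u[s]]
print("cover on mat",len(W),((W.min(0)+W.max(0))/2).round(4),np.ptp(W,axis=0).round(4))
w=w[200:260,280:330].reshape(-1,3)
t=w[(w[:,2]>.075)];print("tip",t.max(0),t.min(0),np.median(t,0),len(t))
t=w[(w[:,2]>.049)&(w[:,2]<.058)];print("collar",len(t),(t.max(0)+t.min(0))/2,np.ptp(t,axis=0))
h=w[(abs(w[:,2]-.035)<.003)];print(len(h),cv2.minAreaRect((h[:,:2]*1000).astype(np.float32)))
f=w[(abs(w[:,2]-.040)<.0025)]
cv2.imwrite("pics/t1.png",cv2.resize(im[195:265,270:340],None,fx=8,fy=8,interpolation=2))
print(pix(p,[.584,.0105,.04]),pix(p,[.584,.0105,.094]))
```

```text
cover on mat 142 [ 0.3982 -0.2442  0.0783] [0.0415 0.0156 0.0119]
tip [0.5919596  0.01815741 0.10139143] [0.57638745 0.00395011 0.07506288] [0.58292916 0.01006633 0.08960455] 49
collar 73 [0.58414507 0.01164949 0.05337553] [0.02941671 0.02726892 0.00873768]
1494 ((584.1726684570312, 10.910163879394531), (98.00605010986328, 98.20024108886719), 6.6586480140686035)
[304.14847967 234.68949255] [303.70080677 231.21183607]
```

View pics/t1.png

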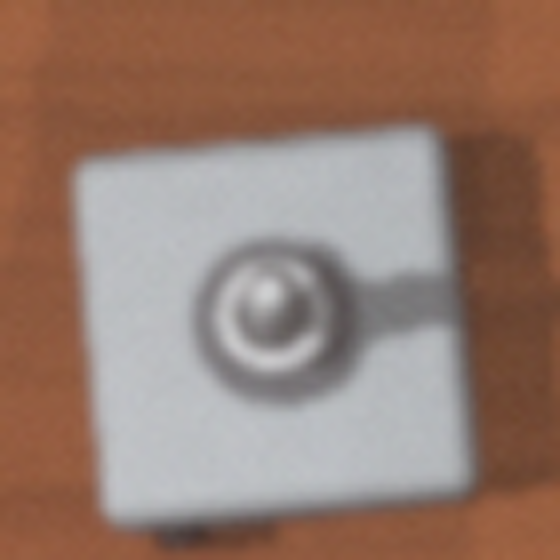

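The cover is set down. The station axis in camera terms is about (0.584, 0.0108), and the collar (0.584, 0.0116) agrees with that, which corresponds to tool reading (0.585, 0.008). Now for the collar.

Request:
step_arm(delta_pos=[[0.53,-0.89,0],[0.53,-0.89,0],[0.53,-0.89,0],[0.53,-0.89,0],[0.53,-0.89,0]], rot=[[0,0,0],[0,0,0],[0,0,0],[0,0,0],[0,0,0]], hand=[-0.3,-0.3,-0.3,-0.3,-0.3])

```text
clock: 9.35
ee_pos: [0.521, -0.097, 0.1607]
orientation: [[1.0, 0.001, 0.0], [0.001, -1.0, 0.0], [0.0, -0.0, -1.0]]
force: [0.8, -0.1, 0.2]
width: 0.652
gripper_force: 0.0
```

Request:
step_arm(delta_pos=[[0.53,-0.89,0],[0.53,-0.89,0],[0.53,-0.89,0],[0.4,-0.8,0],[0,0,0]], rot=[[0,0,0],[0,0,0],[0,0,0],[0,0,0],[0,0,0]], hand=[-0.3,-0.3,-0.3,-0.3,-0.3])

```text
clock: 9.77
ee_pos: [0.5815, 0.0115, 0.1602]
orientation: [[1.0, 0.006, 0.0], [0.006, -1.0, 0.003], [0.0, -0.003, -1.0]]
force: [0.4, 1.2, -0.2]
width: 0.648
gripper_force: 0.0
```

Run:
```python
from meas import *
im,d,p=cam("top");w=cloud(d,p)
print(readout.get_state()["ee_pos"])
m=(w[...,2]>.072)&(w[...,2]<.088);v,u=np.where(m);s=(u>395)&(u<490)&(v>270)&(v<365);W=w[v[s],u[s]]
print("cover on mat",len(W),((W.min(0)+W.max(0))/2).round(4),np.ptp(W,axis=0).round(4))
m=(w[...,2]>.1)&(w[...,2]<.12);v,u=np.where(m);s=(u>395)&(u<490)&(v>270)&(v<365);W=w[v[s],u[s]]
print("knob",len(W),np.median(W,0))
for u,v in((364,290),(247,294)):
    print(ring(im,p,d,u,v,.008)[:3])
cv2.imwrite("pics/t2.png",im)
```

```text
[0.58052335 0.00847723 0.16021086]
cover on mat 1190 [ 0.4047 -0.2769  0.0801] [0.0811 0.0817 0.0143]
knob 138 [ 0.40455617 -0.27688481  0.10452732]
(array([ 0.47093725, -0.11732228]), np.float64(64.63335945927426), 65.46870422363281)
(array([0.45857237, 0.12997548]), np.float64(125.52762037920407), 154.5763397216797)
```

The cover stands upright near the mat centre, at (0.405, -0.277). The offset is confirmed: tool reading = camera + (0.001, -0.003). Descending on the collar.

Request:
step_arm(delta_pos=[[0.14,0.02,0.6],[0,0,1],[0,0,1],[0,0,1],[0,0,0.8]], rot=[[0,0,0],[0,0,0],[0,0,0],[0,0,0],[0,0,0]], hand=[-0.3,-0.3,-0.3,-0.3,-0.3])

```text
clock: 10.23
ee_pos: [0.5835, 0.0042, 0.0267]
orientation: [[1.0, -0.0, -0.001], [-0.0, -1.0, -0.0], [-0.001, 0.0, -1.0]]
force: [-0.3, -0.2, -0.1]
width: 0.651
gripper_force: 0.0
```

Request:
step_arm(delta_pos=[[0,0,0.2],[0,0,0],[0,0,0],[0,0,0],[0,0,0]], rot=[[0,0,0],[0,0,0],[0,0,0],[0,0,0],[0,0,0]], hand=[-0.3,-0.3,1,1,1])

```text
clock: 10.65
ee_pos: [0.5852, 0.0082, 0.0246]
orientation: [[1.0, 0.002, 0.002], [0.002, -1.0, 0.004], [0.002, -0.004, -1.0]]
force: [-3.8, 15.3, 15.7]
width: 0.301
gripper_force: 48.3
```

Request:
step_arm(delta_pos=[[0,0,0],[0,0,0],[0,0,0],[0,0,0]], rot=[[0,0,0],[0,0,0],[0,0,0],[0,0,0]], hand=[1,1,1,1])

```text
clock: 10.98
ee_pos: [0.5852, 0.0081, 0.0247]
orientation: [[1.0, 0.002, 0.003], [0.002, -1.0, 0.004], [0.003, -0.004, -1.0]]
force: [-4.5, 14.9, 15.6]
width: 0.305
gripper_force: 48.2
```

Request:
step_arm(delta_pos=[[0,0,-0.1],[0,0,-0.1],[0,0,-0.3],[0,0,-0.8],[0,0,-1]], rot=[[0,0,0],[0,0,0],[0,0,0],[0,0,0],[0,0,0]], hand=[1,1,1,1,1])

```text
clock: 11.4
ee_pos: [0.5837, 0.0069, 0.0921]
orientation: [[1.0, 0.002, -0.001], [0.002, -1.0, 0.002], [-0.001, -0.002, -1.0]]
force: [0.3, 0.2, -0.3]
width: 0.304
gripper_force: 51.7
```

Request:
step_arm(delta_pos=[[0,0,-0.8],[0,0,-0.5],[0,0,0]], rot=[[0,0,0],[0,0,0],[0,0,0]], hand=[1,1,1])

```text
clock: 11.65
ee_pos: [0.586, 0.0051, 0.1349]
orientation: [[1.0, 0.0, 0.006], [0.0, -1.0, 0.0], [0.006, -0.0, -1.0]]
force: [0.7, 0.3, 1.2]
width: 0.304
gripper_force: 51.9
```

Request:
step_arm(delta_pos=[[0.54,0.8,0],[0.54,0.8,0],[0.54,0.8,0],[0.54,0.8,0],[0,0,0]], rot=[[0,0,0],[0,0,0],[0,0,0],[0,0,0],[0,0,0]], hand=[1,1,1,1,1])

```text
clock: 12.07
ee_pos: [0.6505, -0.0966, 0.1308]
orientation: [[1.0, -0.004, 0.002], [-0.004, -1.0, -0.003], [0.002, 0.003, -1.0]]
force: [-0.8, -0.3, -0.2]
width: 0.299
gripper_force: 51.9
```

Request:
step_arm(delta_pos=[[0,0,1],[0,0,1],[0,0,1],[0,0,1],[0,0,0.5]], rot=[[0,0,0],[0,0,0],[0,0,0],[0,0,0],[0,0,0]], hand=[1,1,1,1,1])

```text
clock: 12.48
ee_pos: [0.6479, -0.0906, -0.0073]
orientation: [[1.0, 0.001, -0.003], [0.001, -1.0, 0.0], [-0.003, -0.0, -1.0]]
force: [-0.4, 0.3, -0.4]
width: 0.295
gripper_force: 51.9
```

Request:
step_arm(delta_pos=[[0,0,0.15],[0,0,0.1],[0,0,0]], rot=[[0,0,0],[0,0,0],[0,0,0]], hand=[1,1,1])

```text
clock: 12.73
ee_pos: [0.6498, -0.0909, -0.0111]
orientation: [[1.0, 0.001, 0.001], [0.001, -1.0, -0.0], [0.001, 0.0, -1.0]]
force: [0.4, 0.1, -0.2]
width: 0.297
gripper_force: 51.9
```

Request:
step_arm(delta_pos=[[0,0,0.08],[0,0,0]], rot=[[0,0,0],[0,0,0]], hand=[1,1])

```text
clock: 12.9
ee_pos: [0.6497, -0.0908, -0.0136]
orientation: [[1.0, 0.001, 0.001], [0.001, -1.0, -0.0], [0.001, 0.0, -1.0]]
force: [0.5, 0.1, -0.0]
width: 0.306
gripper_force: 51.9
```

Request:
step_arm(delta_pos=[[0,0,0.06],[0,0,0]], rot=[[0,0,0],[0,0,0]], hand=[1,1])

```text
clock: 13.07
ee_pos: [0.6499, -0.0909, -0.0152]
orientation: [[1.0, 0.001, 0.002], [0.001, -1.0, -0.0], [0.002, 0.0, -1.0]]
force: [-2.9, 0.1, 11.2]
width: 0.299
gripper_force: 53.9
```

Request:
step_arm(delta_pos=[[0,0,0],[0,0,0],[0,0,0],[0,0,-1],[0,0,-1]], rot=[[0,0,0],[0,0,0],[0,0,0],[0,0,0],[0,0,0]], hand=[-0.3,-0.3,-0.3,-0.3,-1])

```text
clock: 13.48
ee_pos: [0.6482, -0.0906, 0.0432]
orientation: [[1.0, 0.001, -0.003], [0.001, -1.0, 0.0], [-0.003, -0.0, -1.0]]
force: [0.8, 0.2, 0.7]
width: 0.771
gripper_force: 0.0
```

Request:
step_arm(delta_pos=[[0,0,-1],[0,0,-0.5],[0,0,0]], rot=[[0,0,0],[0,0,0],[0,0,0]], hand=[-1,-1,-1])

```text
clock: 13.73
ee_pos: [0.6508, -0.091, 0.0923]
orientation: [[1.0, 0.001, 0.005], [0.001, -1.0, -0.0], [0.005, 0.0, -1.0]]
force: [1.3, -0.5, 0.5]
width: 1.003
gripper_force: 0.0
```

Run:
```python
from meas import *
im,d,p=cam("top");print(readout.get_state()["ee_pos"])
for u,v in((364,290),(247,294)):print(ring(im,p,d,u,v,.008)[:3])
cv2.imwrite("pics/t3.png",im)
```

```text
[ 0.64992381 -0.09085017  0.09013459]
(array([ 0.4633272 , -0.09819671]), np.float64(96.47271723568826), 121.34080505371094)
(array([0.45880517, 0.13184492]), np.float64(42.48346844081737), 43.33267593383789)
```

View pics/t3.png

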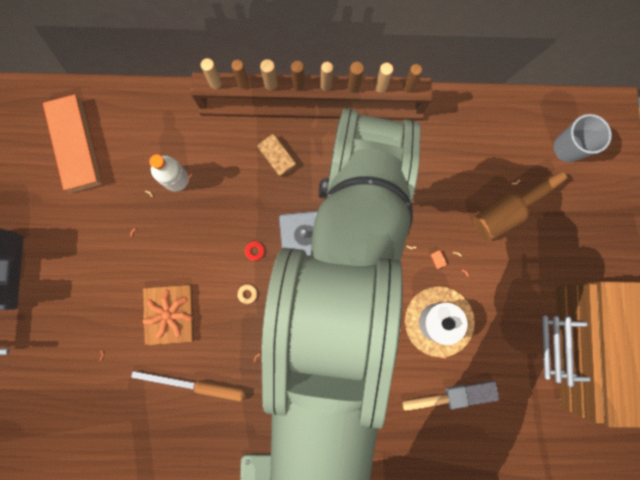

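The arm hides disc62 from above here. The cover is on the mat at (446,324), wholly inside it. I'll check disc62 from the side.

Run:
```python
from meas import *
z=np.load("side0.npz");p=eyes.camera_params("side")
im,d,p=cam("side")
for I in(z["im"],im):
  for X in((.471,-.1175),(.459,.132),(.594,-.195)):
    u,v=pix(p,[*X,.008])
    try:print(X,(u.round(),v.round()),ring(I,p,d,u,v,.008)[:3])
    except Exception as e:print(X,e)
```

```text
(0.471, -0.1175) (np.float64(379.0), np.float64(271.0)) (array([ 0.46909775, -0.11241515]), np.float64(69.79446469056482), 75.6058578491211)
(0.459, 0.132) (np.float64(315.0), np.float64(322.0)) (array([0.45728425, 0.13576504]), np.float64(46.321635383257394), 50.40806198120117)
(0.594, -0.195) (np.float64(359.0), np.float64(244.0)) (array([ 0.59113508, -0.19025349]), np.float64(46.436742361450946), 58.48301315307617)
(0.471, -0.1175) (np.float64(379.0), np.float64(271.0)) (array([ 0.46909162, -0.1122883 ]), np.float64(70.81392269688159), 76.75975799560547)
(0.459, 0.132) (np.float64(315.0), np.float64(322.0)) (array([0.45724369, 0.1359566 ]), np.float64(46.34424969741268), 50.85906982421875)
(0.594, -0.195) (np.float64(359.0), np.float64(244.0)) (array([ 0.59145156, -0.19021317]), np.float64(47.27291709360076), 59.58596420288086)
```

Nothing has moved. Going to disc62, tool target (0.472, -0.120).

Request:
step_arm(delta_pos=[[-0.85,0.14,0],[-0.85,0.14,0],[-0.85,0.14,0],[-0.85,0.14,0],[-0.85,0.14,0]], rot=[[0,0,0],[0,0,0],[0,0,0],[0,0,0],[0,0,0]], hand=[-1,-1,-1,-1,-1])

```text
clock: 14.25
ee_pos: [0.5198, -0.1118, 0.0877]
orientation: [[1.0, 0.001, -0.002], [0.001, -1.0, 0.0], [-0.002, -0.0, -1.0]]
force: [1.3, 0.5, -0.2]
width: 1.002
gripper_force: 0.0
```

Request:
step_arm(delta_pos=[[-0.85,0.14,0],[-0.85,0.14,0.5],[0,0,1],[0,0,0.5],[0,0,0]], rot=[[0,0,0],[0,0,0],[0,0,0],[0,0,0],[0,0,0]], hand=[-1,-1,-1,-1,-1])

```text
clock: 14.67
ee_pos: [0.4689, -0.1199, 0.0256]
orientation: [[1.0, 0.0, -0.005], [0.0, -1.0, 0.001], [-0.005, -0.001, -1.0]]
force: [-0.9, 0.4, 1.0]
width: 0.993
gripper_force: 0.0
```

Request:
step_arm(delta_pos=[[0,0,0.6],[0,0,0.5],[0,0,0.2],[0,0,0],[0,0,0]], rot=[[0,0,0],[0,0,0],[0,0,0],[0,0,0],[0,0,0]], hand=[-1,-1,-1,-1,-1])

```text
clock: 15.08
ee_pos: [0.4707, -0.1203, -0.0099]
orientation: [[1.0, 0.001, -0.0], [0.001, -1.0, 0.0], [-0.0, -0.0, -1.0]]
force: [-0.5, -0.3, 0.5]
width: 1.003
gripper_force: 0.0
```

Run:
```python
from h import *
im,d,p=cam("side"); cv2.imwrite("pics/s4.png",cv2.resize(im[220:300,330:430],None,fx=7,fy=7,interpolation=2))
s=readout.get_state();print(s["ee_pos"],s["force"])
```

```text
[ 0.47093525 -0.12031406 -0.00964907] [ 1.83531943 -0.89014112 -0.7197229 ]
```

View pics/s4.png

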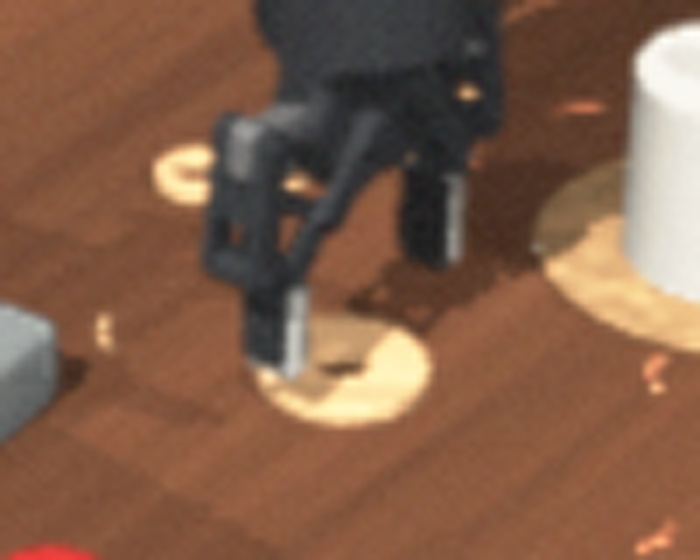

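The fingers straddle the disc, with the tips still above the bench. I'll lower 8 mm and close.

Request:
step_arm(delta_pos=[[0,0,0.28],[0,0,0],[0,0,0],[0,0,0],[0,0,0]], rot=[[0,0,0],[0,0,0],[0,0,0],[0,0,0],[0,0,0]], hand=[-1,-1,1,1,1])

```text
clock: 15.55
ee_pos: [0.4708, -0.1203, -0.0186]
orientation: [[1.0, 0.001, 0.0], [0.001, -1.0, 0.0], [0.0, -0.0, -1.0]]
force: [-0.4, -0.2, 0.2]
width: 0.606
gripper_force: 0.0
```

Request:
step_arm(delta_pos=[[0,0,0],[0,0,0]], rot=[[0,0,0],[0,0,0]], hand=[1,1])

```text
clock: 15.72
ee_pos: [0.4712, -0.121, -0.0166]
orientation: [[1.0, -0.0, 0.002], [-0.0, -1.0, -0.001], [0.002, 0.001, -1.0]]
force: [-8.5, -44.1, 75.7]
width: 0.299
gripper_force: 38.0
```

The fingers rode over the disc, so I'll raise at once.

Request:
step_arm(delta_pos=[[0,0,-0.3],[0,0,-0.3],[0,0,0]], rot=[[0,0,0],[0,0,0],[0,0,0]], hand=[-0.2,-1,-1])

```text
clock: 15.97
ee_pos: [0.4713, -0.1204, 0.0006]
orientation: [[1.0, 0.001, 0.002], [0.001, -1.0, -0.0], [0.002, 0.0, -1.0]]
force: [0.8, 0.6, 0.3]
width: 0.718
gripper_force: 0.0
```

Run:
```python
from h import *
im,d,p=cam("side"); cv2.imwrite("pics/s5.png",cv2.resize(im[220:300,330:430],None,fx=7,fy=7,interpolation=2))
s=readout.get_state();print(s["ee_pos"],s["force"],s["width"])
w=cloud(d,p)
# finger tip (left) lower area
v0,u0=np.mgrid[255:290:1,360:400]
W=w[255:290,360:400];im=im[255:290,360:400]
dark=(im.max(-1)<70); 
print(np.nanpercentile(W[dark][:,2],[0,1,5,10,25]))
```

```text
[ 4.71135777e-01 -1.20292616e-01 -1.48144284e-04] [-0.01343165 -0.2678479   0.0361081 ] 0.7936500772975562
[0.02985057 0.03115563 0.03329612 0.0354898  0.04208716]
```

View pics/s5.png

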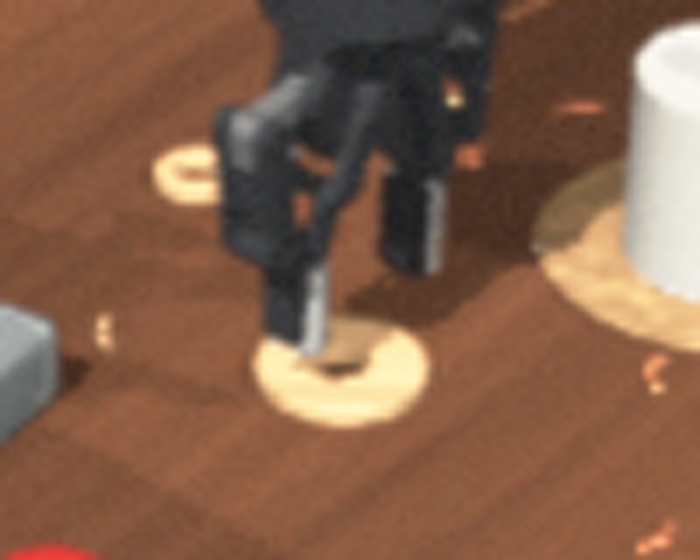

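The disc is unmoved. When this wide open the tips sit about 30 mm above the reading, so I'll go to reading -0.024 and close only part way as a test.

Request:
step_arm(delta_pos=[[0,0,0],[0,0,0],[0,0,0.4],[0,0,0.4],[0,0,0]], rot=[[0,0,0],[0,0,0],[0,0,0],[0,0,0],[0,0,0]], hand=[-1,-1,-1,-1,-1])

```text
clock: 16.43
ee_pos: [0.4697, -0.12, -0.027]
orientation: [[1.0, 0.001, -0.003], [0.001, -1.0, 0.001], [-0.003, -0.001, -1.0]]
force: [-0.3, -0.1, -0.1]
width: 1.007
gripper_force: 0.0
```

Request:
step_arm(delta_pos=[[0,0,0],[0,0,0],[0,0,0]], rot=[[0,0,0],[0,0,0],[0,0,0]], hand=[-0.2,-0.2,-0.2])

```text
clock: 16.68
ee_pos: [0.4707, -0.1203, -0.0242]
orientation: [[1.0, 0.0, 0.0], [0.0, -1.0, 0.0], [0.0, -0.0, -1.0]]
force: [-1.9, 1.2, 11.0]
width: 0.682
gripper_force: 50.9
```

Gripped at width 0.68 (62 mm). Lifting and moving over the post.

Request:
step_arm(delta_pos=[[0,0,-0.3],[0,0,-0.8],[0,0,-1],[0,0,-1],[0,0,-1]], rot=[[0,0,0],[0,0,0],[0,0,0],[0,0,0],[0,0,0]], hand=[1,1,1,1,1], newtons=60)

```text
clock: 17.1
ee_pos: [0.4704, -0.1203, 0.1004]
orientation: [[1.0, 0.0, 0.0], [0.0, -1.0, 0.0], [0.0, -0.0, -1.0]]
force: [0.0, -0.6, -0.8]
width: 0.669
gripper_force: 63.8
```

Request:
step_arm(delta_pos=[[0.63,-0.71,0],[0.63,-0.71,0],[0.63,-0.71,0],[0.63,-0.71,0],[0.63,-0.71,0]], rot=[[0,0,0],[0,0,0],[0,0,0],[0,0,0],[0,0,0]], hand=[1,1,1,1,1])

```text
clock: 17.52
ee_pos: [0.5659, -0.0124, 0.0993]
orientation: [[1.0, 0.001, 0.001], [0.001, -1.0, 0.0], [0.001, -0.0, -1.0]]
force: [0.6, -0.1, -1.0]
width: 0.672
gripper_force: 63.9
```

Request:
step_arm(delta_pos=[[0.63,-0.71,0],[0,0,0],[0,0,0]], rot=[[0,0,0],[0,0,0],[0,0,0]], hand=[1,1,1])

```text
clock: 17.77
ee_pos: [0.5842, 0.0088, 0.0987]
orientation: [[1.0, 0.003, 0.0], [0.003, -1.0, 0.0], [0.0, -0.0, -1.0]]
force: [-0.4, -1.7, 0.7]
width: 0.672
gripper_force: 63.9
```

Run:
```python
from h import *
im,d,p=cam("side"); cv2.imwrite("pics/s6.png",cv2.resize(im[180:300,250:370],None,fx=5,fy=5,interpolation=2))
s=readout.get_state();print(s["ee_pos"],s["force"],s["width"])
```

```text
[0.58377942 0.00747624 0.09871218] [-0.95534372  0.37169008  0.06315884] 0.6726369877945039
```

View pics/s6.png

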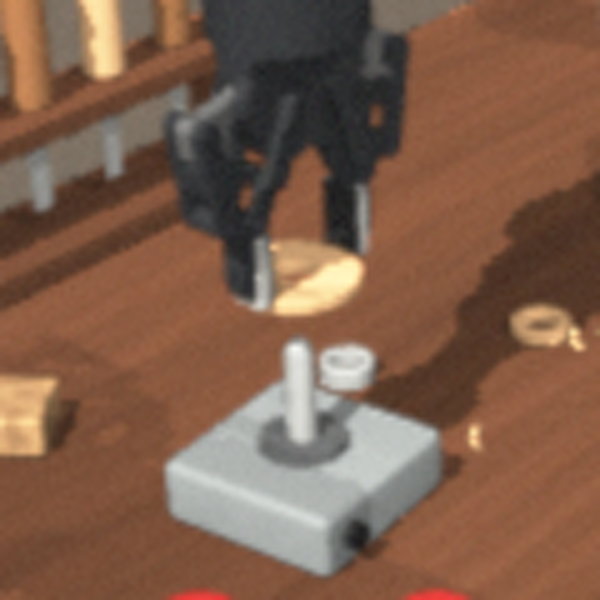

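The disc is level and over the post, and the collar lies flat behind it. Lowering.

Request:
step_arm(delta_pos=[[0.02,0,0.4],[0,0,0.4],[0,0,0.4],[0,0,0.2],[0,0,0]], rot=[[0,0,0],[0,0,0],[0,0,0],[0,0,0],[0,0,0]], hand=[1,1,1,1,1])

```text
clock: 18.23
ee_pos: [0.5834, 0.0082, 0.0554]
orientation: [[1.0, 0.0, -0.002], [0.0, -1.0, 0.002], [-0.002, -0.002, -1.0]]
force: [-0.8, 8.8, -7.2]
width: 0.668
gripper_force: 65.5
```

Request:
step_arm(delta_pos=[[0,0,0.4],[0,0,0.4],[0,0,0.2],[0,0,0]], rot=[[0,0,0],[0,0,0],[0,0,0],[0,0,0]], hand=[1,1,1,1])

```text
clock: 18.57
ee_pos: [0.5837, 0.0082, 0.0256]
orientation: [[1.0, 0.0, -0.001], [0.0, -1.0, 0.002], [-0.001, -0.002, -1.0]]
force: [0.3, 8.6, -5.9]
width: 0.669
gripper_force: 65.6
```

Request:
step_arm(delta_pos=[[0,-0.07,0],[0,0,0.15],[0,0,0]], rot=[[0,0,0],[0,0,0],[0,0,0]], hand=[1,1,1])

```text
clock: 18.82
ee_pos: [0.5842, 0.0089, 0.0215]
orientation: [[1.0, -0.0, -0.001], [-0.0, -1.0, -0.0], [-0.001, 0.0, -1.0]]
force: [1.0, 0.2, -1.4]
width: 0.67
gripper_force: 66.5
```

Request:
step_arm(delta_pos=[[0,0,0.1],[0,0,0]], rot=[[0,0,0],[0,0,0]], hand=[1,1])

```text
clock: 18.98
ee_pos: [0.5844, 0.0092, 0.0184]
orientation: [[1.0, 0.0, -0.0], [0.0, -1.0, -0.0], [-0.0, 0.0, -1.0]]
force: [-0.5, -0.1, -0.7]
width: 0.669
gripper_force: 66.5
```

Request:
step_arm(delta_pos=[[0,0,0.05],[0,0,0],[0,0,0],[0,0,-0.3],[0,0,-1]], rot=[[0,0,0],[0,0,0],[0,0,0],[0,0,0],[0,0,0]], hand=[1,-1,-1,-1,-1], newtons=50)

```text
clock: 19.4
ee_pos: [0.5829, 0.0097, 0.0542]
orientation: [[1.0, 0.001, -0.005], [0.001, -1.0, -0.0], [-0.005, 0.0, -1.0]]
force: [1.0, -0.1, 0.4]
width: 1.0
gripper_force: 0.0
```

Request:
step_arm(delta_pos=[[0,0,-1],[0,0,-1],[0,0,-0.2],[-0.8,-0.5,0],[-0.8,-0.5,0]], rot=[[0,0,0],[0,0,0],[0,0,0],[0,0,0],[0,0,0]], hand=[-0.3,-0.3,-0.3,-0.3,-0.3])

```text
clock: 19.82
ee_pos: [0.5364, 0.0394, 0.1231]
orientation: [[1.0, -0.001, 0.002], [-0.001, -1.0, 0.0], [0.002, -0.0, -1.0]]
force: [0.7, 1.0, -1.3]
width: 0.648
gripper_force: 0.0
```

```bash
cat > chk.py <<'E'
from meas import *
p=eyes.camera_params("side");im,d,p=cam("side");w=cloud(d,p)
s=readout.get_state();print(s["clock"],s["ee_pos"],s["width"])
a=w[200:300,270:350].reshape(-1,3);r=np.hypot(a[:,0]-.584,a[:,1]-.0108)
for lo,hi in((.011,.014),(.012,.0165),(.012,.019),(.02,.03),(.036,.045)):
    t=a[(r>lo)&(r<hi)&(a[:,2]>.02)];print((lo,hi),len(t),np.percentile(t[:,2],[5,50,95]).round(4) if len(t) else "")
for X in((.459,.132),(.594,-.195)):
    u,v=pix(p,[*X,.008])
    try:print(X,ring(im,p,d,u,v,.008)[:3])
    except Exception as e:print(X,e)
E
python3 chk.py
```

```text
19.8667 [0.53161855 0.04319409 0.12279698] 0.6509566830901755
(0.011, 0.014) 19 [0.0439 0.0477 0.0488]
(0.012, 0.0165) 34 [0.0443 0.0473 0.0484]
(0.012, 0.019) 59 [0.0449 0.0473 0.0488]
(0.02, 0.03) 208 [0.0334 0.046  0.0489]
(0.036, 0.045) 226 [0.0324 0.0346 0.1989]
(0.459, 0.132) (array([0.45712476, 0.13628934]), np.float64(45.94779326826056), 50.22166442871094)
(0.594, -0.195) (array([ 0.59464641, -0.18918003]), np.float64(38.84914428307361), 43.12309265136719)
```

disc62 is home, with its top at 0.048. disc41 is unmoved; going to tool target (0.4595, 0.130).

Request:
step_arm(delta_pos=[[-0.6,-0.72,0],[-0.6,-0.72,0],[-0.6,-0.72,0],[-0.6,-0.72,0.3],[0,0,1]], rot=[[0,0,0],[0,0,0],[0,0,0],[0,0,0],[0,0,0]], hand=[-0.3,-0.3,-0.3,-0.3,-0.3])

```text
clock: 20.28
ee_pos: [0.4632, 0.1307, 0.0858]
orientation: [[1.0, 0.006, 0.003], [0.006, -1.0, 0.004], [0.003, -0.003, -1.0]]
force: [0.4, 0.5, -0.5]
width: 0.65
gripper_force: 0.0
```

Request:
step_arm(delta_pos=[[0,0,1],[0,0,1],[0,0,0.4],[0,0,0],[0,0,0]], rot=[[0,0,0],[0,0,0],[0,0,0],[0,0,0],[0,0,0]], hand=[-0.3,-0.3,-0.3,-0.3,-0.3])

```text
clock: 20.7
ee_pos: [0.4645, 0.1259, 0.0116]
orientation: [[1.0, 0.0, -0.0], [0.0, -1.0, -0.0], [-0.0, 0.0, -1.0]]
force: [0.4, 0.4, 0.2]
width: 0.648
gripper_force: 0.0
```

Request:
step_arm(delta_pos=[[-0.17,-0.12,0],[0,0,0.5],[0,0,0.42],[0,0,0],[0,0,0]], rot=[[0,0,0],[0,0,0],[0,0,0],[0,0,0],[0,0,0]], hand=[-0.3,-0.3,-0.3,-0.3,-0.3])

```text
clock: 21.12
ee_pos: [0.4594, 0.1299, -0.0155]
orientation: [[1.0, 0.001, 0.0], [0.001, -1.0, 0.0], [0.0, -0.0, -1.0]]
force: [0.1, -0.2, 0.9]
width: 0.652
gripper_force: 0.0
```

Request:
step_arm(delta_pos=[[0,0,0],[0,0,0],[0,0,0],[0,0,0]], rot=[[0,0,0],[0,0,0],[0,0,0],[0,0,0]], hand=[0.3,0.3,0.3,0.3])

```text
clock: 21.45
ee_pos: [0.4597, 0.1297, -0.0159]
orientation: [[1.0, 0.001, 0.001], [0.001, -1.0, 0.0], [0.001, -0.0, -1.0]]
force: [-0.5, 1.0, 1.1]
width: 0.346
gripper_force: 0.0
```

Request:
step_arm(delta_pos=[[0,0,-0.5],[0,0,0],[0,0,0]], rot=[[0,0,0],[0,0,0],[0,0,0]], hand=[-0.3,-0.3,-0.3])

```text
clock: 21.7
ee_pos: [0.4598, 0.1298, -0.0009]
orientation: [[1.0, 0.001, 0.001], [0.001, -1.0, 0.0], [0.001, -0.0, -1.0]]
force: [-1.0, 0.1, -0.2]
width: 0.652
gripper_force: 0.0
```

Run:
```python
from h import *
im,d,p=cam("side");print(readout.get_state()["ee_pos"]); cv2.imwrite("pics/s7.png",cv2.resize(im[270:350,260:370],None,fx=6,fy=6,interpolation=2))
```

```text
[ 0.45958641  0.12975444 -0.00129091]
```

View pics/s7.png

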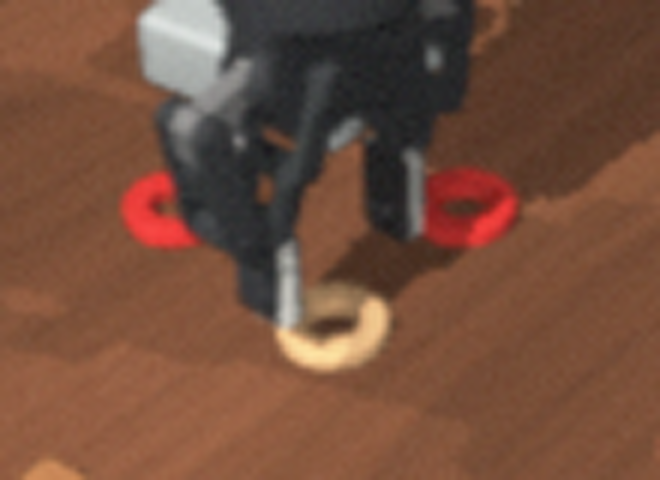

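disc41 is still centred between the fingers. I'll go lower, to about -0.022.

Request:
step_arm(delta_pos=[[0,0,0.4],[0,0,0.3],[0,0,0],[0,0,0]], rot=[[0,0,0],[0,0,0],[0,0,0],[0,0,0]], hand=[-0.3,-0.3,-0.3,-0.3])

```text
clock: 22.08
ee_pos: [0.459, 0.1294, -0.0229]
orientation: [[1.0, 0.0, -0.001], [0.0, -1.0, -0.0], [-0.001, 0.0, -1.0]]
force: [0.4, -0.1, 0.1]
width: 0.655
gripper_force: 0.0
```

Request:
step_arm(delta_pos=[[0,0,0],[0,0,0],[0,0,0],[0,0,0]], rot=[[0,0,0],[0,0,0],[0,0,0],[0,0,0]], hand=[0.3,0.3,0.3,0.3])

```text
clock: 22.42
ee_pos: [0.4594, 0.1296, -0.0217]
orientation: [[1.0, 0.0, 0.0], [0.0, -1.0, 0.0], [0.0, -0.0, -1.0]]
force: [-2.6, -1.0, 10.3]
width: 0.438
gripper_force: 48.9
```

disc41 gripped at width 0.44. Lifting and carrying it.

Request:
step_arm(delta_pos=[[0,0,-0.3],[0,0,-0.8],[0,0,-1],[0,0,-1],[0,0,-1]], rot=[[0,0,0],[0,0,0],[0,0,0],[0,0,0],[0,0,0]], hand=[1,1,1,1,1], newtons=60)

```text
clock: 22.83
ee_pos: [0.4592, 0.1295, 0.1028]
orientation: [[1.0, 0.0, 0.0], [0.0, -1.0, 0.0], [0.0, -0.0, -1.0]]
force: [0.3, 0.2, 0.1]
width: 0.43
gripper_force: 60.0
```

Request:
step_arm(delta_pos=[[0.7,0.67,0],[0.7,0.67,0],[0.7,0.67,0],[0.7,0.67,0],[0.7,0.67,0]], rot=[[0,0,0],[0,0,0],[0,0,0],[0,0,0],[0,0,0]], hand=[1,1,1,1,1])

```text
clock: 23.25
ee_pos: [0.5653, 0.028, 0.1017]
orientation: [[1.0, 0.001, 0.001], [0.001, -1.0, 0.0], [0.001, -0.0, -1.0]]
force: [0.0, 0.5, 0.4]
width: 0.431
gripper_force: 60.0
```

Request:
step_arm(delta_pos=[[0.67,0.67,0],[0,0,0],[0,0,0],[0,0,0]], rot=[[0,0,0],[0,0,0],[0,0,0],[0,0,0]], hand=[1,1,1,1])

```text
clock: 23.58
ee_pos: [0.5842, 0.0096, 0.1011]
orientation: [[1.0, 0.001, -0.0], [0.001, -1.0, 0.001], [-0.0, -0.001, -1.0]]
force: [0.1, 0.5, 0.2]
width: 0.428
gripper_force: 60.0
```

Request:
step_arm(delta_pos=[[0,0,0.4],[0,0,0.4],[0,0,0.4],[0,0,0.4],[0,0,0]], rot=[[0,0,0],[0,0,0],[0,0,0],[0,0,0],[0,0,0]], hand=[1,1,1,1,1])

```text
clock: 24.0
ee_pos: [0.5834, 0.0099, 0.051]
orientation: [[1.0, 0.002, -0.003], [0.002, -1.0, 0.0], [-0.003, -0.0, -1.0]]
force: [-0.4, -0.3, -0.5]
width: 0.431
gripper_force: 60.1
```

Request:
step_arm(delta_pos=[[0,0,0.4],[0,0,0.2],[0,0,0.15],[0,0,0]], rot=[[0,0,0],[0,0,0],[0,0,0],[0,0,0]], hand=[1,1,1,1])

```text
clock: 24.33
ee_pos: [0.5843, 0.0092, 0.0293]
orientation: [[1.0, 0.001, -0.001], [0.001, -1.0, 0.0], [-0.001, -0.0, -1.0]]
force: [-0.2, -0.9, -0.1]
width: 0.432
gripper_force: 60.1
```

Request:
step_arm(delta_pos=[[0,0,0.08],[0,0,0],[0,0,0],[0,0,0],[0,0,-0.3]], rot=[[0,0,0],[0,0,0],[0,0,0],[0,0,0],[0,0,0]], hand=[1,1,-0.3,-0.3,-0.3], newtons=50)

```text
clock: 24.75
ee_pos: [0.584, 0.0091, 0.036]
orientation: [[1.0, 0.001, -0.002], [0.001, -1.0, 0.0], [-0.002, -0.0, -1.0]]
force: [-0.3, 0.6, -0.2]
width: 0.65
gripper_force: 0.0
```

Request:
step_arm(delta_pos=[[0,0,-1],[0,0,-1],[0,0,-0.7],[-0.7,-0.7,0],[-0.7,-0.7,0]], rot=[[0,0,0],[0,0,0],[0,0,0],[0,0,0],[0,0,0]], hand=[-0.3,-0.3,-0.3,-0.3,-0.3])

```text
clock: 25.17
ee_pos: [0.5429, 0.0507, 0.1195]
orientation: [[1.0, -0.001, 0.003], [-0.002, -1.0, 0.0], [0.003, -0.0, -1.0]]
force: [1.3, 1.0, 0.2]
width: 0.649
gripper_force: 0.0
```

```bash
python3 chk.py
python3 - <<'E'
from h import *
im,d,p=cam("top"); cv2.imwrite("pics/t4.png",cv2.resize(im[205:260,370:430],None,fx=10,fy=10,interpolation=2))
E=np.array(p["extrinsics"]);C=-E[:3,:3].T@E[:3,3]
g=(im[205:260,370:430,1]>125).astype(np.uint8);n,l,st,ce=cv2.connectedComponentsWithStats(g);print(st,ce)
def pl(u,v,h=.008):
    r=world(p,u,v,1)-C;return (C+r*(h-C[2])/r[2]).round(4)
for u,v in((399.6,232.2),(400.5,232.2),(364,290)):print(u,v,pl(u,v))
E
```

```text
25.2167 [0.53859873 0.05619568 0.11894615] 0.6511601260241349
(0.011, 0.014) 20 [0.0486 0.0552 0.0832]
(0.012, 0.0165) 32 [0.0456 0.0551 0.0567]
(0.012, 0.019) 73 [0.0452 0.0548 0.0567]
(0.02, 0.03) 211 [0.0331 0.0459 0.0532]
(0.036, 0.045) 251 [0.0325 0.035  0.2097]
(0.459, 0.132) min() iterable argument is empty
(0.594, -0.195) (array([ 0.59400631, -0.18944157]), np.float64(38.10521539705132), 43.02693176269531)
[[   0    0   60   55 3170]
 [  22   20   15   20  124]
 [  39   42    3    2    5]
 [  44   42    1    1    1]] [[29.49305994 26.94542587]
 [29.12903226 27.65322581]
 [40.2        42.4       ]
 [44.         42.        ]]
399.6 232.2 [ 0.5972 -0.1968  0.008 ]
400.5 232.2 [ 0.5972 -0.1988  0.008 ]
364 290 [ 0.4706 -0.1196  0.008 ]
```

View pics/t4.png

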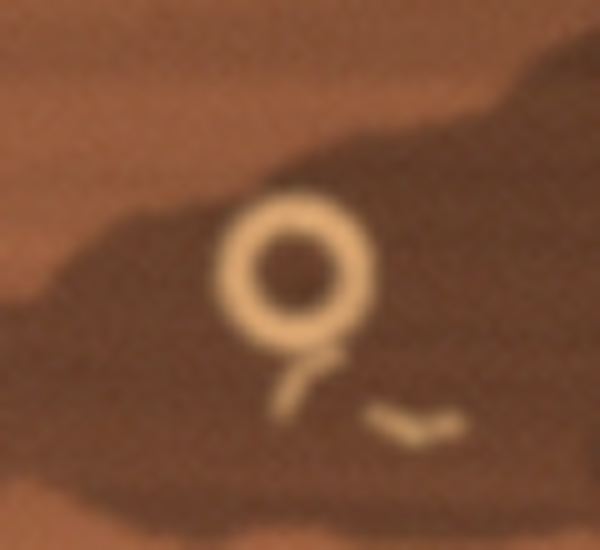

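disc41 is home, with its top at 0.056. disc34's ring is centred at pixel (399,231.7), camera (0.598, -0.196), 16 px across (about 34 mm). Going there.

Request:
step_arm(delta_pos=[[0.25,1,0],[0.25,1,0],[0.25,1,0],[0.25,1,0],[0.25,1,0]], rot=[[0,0,0],[0,0,0],[0,0,0],[0,0,0],[0,0,0]], hand=[-0.3,-0.3,-0.3,-0.3,-0.3])

```text
clock: 25.68
ee_pos: [0.5805, -0.1006, 0.1185]
orientation: [[1.0, 0.001, 0.001], [0.001, -1.0, -0.0], [0.001, 0.0, -1.0]]
force: [0.1, 0.9, 0.8]
width: 0.648
gripper_force: 0.0
```

Request:
step_arm(delta_pos=[[0.25,1,0],[0.25,1,0],[0.25,1,0],[0,0,0],[0,0,0]], rot=[[0,0,0],[0,0,0],[0,0,0],[0,0,0],[0,0,0]], hand=[-0.3,-0.3,-0.3,-0.3,-0.3])

```text
clock: 26.1
ee_pos: [0.6025, -0.1908, 0.1181]
orientation: [[1.0, -0.002, 0.0], [-0.002, -1.0, -0.001], [0.0, 0.001, -1.0]]
force: [0.0, 1.1, -0.4]
width: 0.651
gripper_force: 0.0
```

Request:
step_arm(delta_pos=[[-0.12,0.23,0.8],[0,0,1],[0,0,1],[0,0,0.8],[0,0,0]], rot=[[0,0,0],[0,0,0],[0,0,0],[0,0,0],[0,0,0]], hand=[-0.3,-0.3,-0.3,-0.3,-0.3])

```text
clock: 26.52
ee_pos: [0.5971, -0.194, 0.0061]
orientation: [[1.0, 0.002, -0.006], [0.002, -1.0, 0.002], [-0.006, -0.002, -1.0]]
force: [-1.1, -0.1, -0.2]
width: 0.65
gripper_force: 0.0
```

Request:
step_arm(delta_pos=[[0,0,0],[0,0,0]], rot=[[0,0,0],[0,0,0]], hand=[-0.3,-0.3])

```text
clock: 26.68
ee_pos: [0.6, -0.1956, 0.0116]
orientation: [[1.0, 0.001, 0.002], [0.001, -1.0, -0.0], [0.002, 0.0, -1.0]]
force: [-0.1, -0.1, 1.0]
width: 0.653
gripper_force: 0.0
```

Run:
```python
from h import *
im,d,p=cam("side");print(readout.get_state()["ee_pos"]); cv2.imwrite("pics/s8.png",cv2.resize(im[200:270,310:410],None,fx=7,fy=7,interpolation=2))
```

```text
[ 0.60017306 -0.19574129  0.01177661]
```

View pics/s8.png

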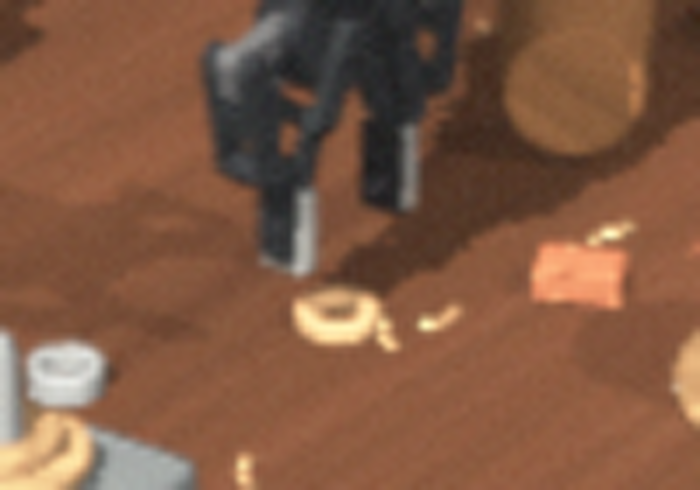

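The disc sits centred below the fingers. Lowering and closing.

Request:
step_arm(delta_pos=[[-0.04,0.06,0.5],[0,0,0.4],[0,0,0.2],[0,0,0],[0,0,0]], rot=[[0,0,0],[0,0,0],[0,0,0],[0,0,0],[0,0,0]], hand=[-0.3,-0.3,-0.3,-0.3,-0.3])

```text
clock: 27.15
ee_pos: [0.5981, -0.1975, -0.023]
orientation: [[1.0, 0.001, 0.0], [0.001, -1.0, 0.0], [0.0, -0.0, -1.0]]
force: [0.2, 0.1, 0.5]
width: 0.65
gripper_force: 0.0
```

Request:
step_arm(delta_pos=[[0,0,0],[0,0,0],[0,0,0],[0,0,0],[0,0,0]], rot=[[0,0,0],[0,0,0],[0,0,0],[0,0,0],[0,0,0]], hand=[0.4,0.4,0.4,0.4,0.4])

```text
clock: 27.57
ee_pos: [0.5983, -0.1977, -0.0222]
orientation: [[1.0, 0.001, 0.001], [0.001, -1.0, -0.0], [0.001, 0.0, -1.0]]
force: [-2.5, 1.6, 10.5]
width: 0.361
gripper_force: 48.5
```

Request:
step_arm(delta_pos=[[0,0,-0.3],[0,0,-0.8],[0,0,-1],[0,0,-1],[0,0,-1]], rot=[[0,0,0],[0,0,0],[0,0,0],[0,0,0],[0,0,0]], hand=[1,1,1,1,1], newtons=60)

```text
clock: 27.98
ee_pos: [0.5979, -0.1976, 0.1019]
orientation: [[1.0, 0.001, 0.0], [0.001, -1.0, -0.0], [0.0, 0.0, -1.0]]
force: [1.2, 0.6, -1.2]
width: 0.35
gripper_force: 59.3
```

Request:
step_arm(delta_pos=[[-0.07,-0.9,0],[-0.07,-0.9,0],[-0.07,-0.9,0],[-0.07,-0.9,0],[-0.07,-0.9,0]], rot=[[0,0,0],[0,0,0],[0,0,0],[0,0,0],[0,0,0]], hand=[1,1,1,1,1])

```text
clock: 28.4
ee_pos: [0.5872, -0.0614, 0.1006]
orientation: [[1.0, 0.0, 0.001], [0.0, -1.0, 0.0], [0.001, -0.0, -1.0]]
force: [0.4, -0.1, -0.2]
width: 0.352
gripper_force: 59.3
```

Request:
step_arm(delta_pos=[[-0.07,-0.9,0],[-0.05,-0.9,0],[0,-0.6,0],[0,0,0],[0,0,0]], rot=[[0,0,0],[0,0,0],[0,0,0],[0,0,0],[0,0,0]], hand=[1,1,1,1,1])

```text
clock: 28.82
ee_pos: [0.5838, 0.0101, 0.1004]
orientation: [[1.0, 0.002, 0.001], [0.002, -1.0, 0.0], [0.001, -0.0, -1.0]]
force: [0.1, 0.0, -0.1]
width: 0.352
gripper_force: 59.3
```

Request:
step_arm(delta_pos=[[0,0,0.4],[0,0,0.4],[0,0,0.4],[0,0,0.3],[0,0,0]], rot=[[0,0,0],[0,0,0],[0,0,0],[0,0,0],[0,0,0]], hand=[1,1,1,1,1])

```text
clock: 29.23
ee_pos: [0.5833, 0.0086, 0.0536]
orientation: [[1.0, -0.0, -0.001], [-0.0, -1.0, -0.0], [-0.001, 0.0, -1.0]]
force: [-0.7, 0.9, 0.1]
width: 0.353
gripper_force: 59.6
```

Request:
step_arm(delta_pos=[[0,0,0.3],[0,0,0.2],[0,0,0.1],[0,0,0]], rot=[[0,0,0],[0,0,0],[0,0,0],[0,0,0]], hand=[1,1,1,1])

```text
clock: 29.57
ee_pos: [0.5834, 0.0092, 0.0362]
orientation: [[1.0, 0.0, -0.001], [0.0, -1.0, -0.0], [-0.001, 0.0, -1.0]]
force: [-0.4, -1.0, -0.6]
width: 0.355
gripper_force: 59.6
```

Request:
step_arm(delta_pos=[[0,0,0.03],[0,0,0],[0,0,0],[0,0,0],[0,0,-0.3]], rot=[[0,0,0],[0,0,0],[0,0,0],[0,0,0],[0,0,0]], hand=[1,1,-0.3,-0.3,-0.3], newtons=50)

```text
clock: 29.98
ee_pos: [0.5831, 0.0095, 0.0441]
orientation: [[1.0, 0.001, -0.002], [0.001, -1.0, 0.0], [-0.002, -0.0, -1.0]]
force: [0.6, -0.8, 0.1]
width: 0.649
gripper_force: 0.0
```

Request:
step_arm(delta_pos=[[0,0,-1],[0,0,-1],[0,0,-0.7],[0.4,0.8,0],[0.4,0.8,0]], rot=[[0,0,0],[0,0,0],[0,0,0],[0,0,0],[0,0,0]], hand=[-0.3,-0.3,-0.3,-0.3,-0.3])

```text
clock: 30.4
ee_pos: [0.6087, -0.0381, 0.1283]
orientation: [[1.0, 0.003, 0.003], [0.003, -1.0, 0.001], [0.003, -0.0, -1.0]]
force: [0.3, -0.9, -1.6]
width: 0.651
gripper_force: 0.0
```

Request:
step_arm(delta_pos=[[0.5,0.8,0],[0.5,0.8,0],[0,0,0],[0,0,0]], rot=[[0,0,0],[0,0,0],[0,0,0],[0,0,0]], hand=[-0.3,-0.3,-0.3,-0.3])

```text
clock: 30.73
ee_pos: [0.6379, -0.088, 0.1262]
orientation: [[1.0, -0.001, 0.0], [-0.001, -1.0, -0.0], [0.0, 0.0, -1.0]]
force: [-0.3, 0.1, -0.4]
width: 0.651
gripper_force: 0.0
```

```bash
python3 chk.py
python3 - <<'E'
from h import *
im,d,p=cam("side");w=cloud(d,p)
a=w.reshape(-1,3);t=a[(abs(a[:,0]-.649)<.03)&(abs(a[:,1]+.088)<.03)&(a[:,2]>.009)&(a[:,2]<.016)]
print("collar",len(t),(t.max(0)+t.min(0))/2,np.ptp(t,axis=0))
E
```

```text
30.7833 [ 0.63764185 -0.0865248   0.12618508] 0.6502509186435671
(0.011, 0.014) 24 [0.0539 0.0626 0.0638]
(0.012, 0.0165) 50 [0.0536 0.0613 0.0639]
(0.012, 0.019) 103 [0.0482 0.0573 0.0638]
(0.02, 0.03) 203 [0.0331 0.046  0.0522]
(0.036, 0.045) 161 [0.0321 0.0342 0.0363]
(0.459, 0.132) min() iterable argument is empty
(0.594, -0.195) (array([ 0.56986423, -0.19017362]), np.float64(20.007665633175236), 28.904682159423828)
collar 32 [ 0.6484182  -0.08895662  0.01126199] [0.03240526 0.03035786 0.0042553 ]
```

All three discs are home, with the stack top at 0.064. Back to the collar at tool (0.650, -0.091).

Request:
step_arm(delta_pos=[[0.4,0.13,0.4],[0,0,1],[0,0,1],[0,0,1],[0,0,0.8]], rot=[[0,0,0],[0,0,0],[0,0,0],[0,0,0],[0,0,0]], hand=[-0.3,-0.3,-0.3,-0.3,-0.3])

```text
clock: 31.25
ee_pos: [0.6491, -0.089, -0.0018]
orientation: [[1.0, 0.002, -0.001], [0.002, -1.0, 0.001], [-0.001, -0.001, -1.0]]
force: [1.1, -0.1, -0.2]
width: 0.651
gripper_force: 0.0
```

Request:
step_arm(delta_pos=[[0,0,0.3],[0,0,0],[0,0,0]], rot=[[0,0,0],[0,0,0],[0,0,0]], hand=[-0.3,-0.3,-0.3])

```text
clock: 31.5
ee_pos: [0.6502, -0.09, -0.008]
orientation: [[1.0, 0.001, 0.001], [0.001, -1.0, 0.0], [0.001, -0.0, -1.0]]
force: [-0.2, 0.1, 1.0]
width: 0.645
gripper_force: 0.0
```

Request:
step_arm(delta_pos=[[0,0.03,0.36],[0,0,0],[0,0,0],[0,0,0],[0,0,0]], rot=[[0,0,0],[0,0,0],[0,0,0],[0,0,0],[0,0,0]], hand=[-0.3,-0.3,0.5,0.5,0.5])

```text
clock: 31.92
ee_pos: [0.6501, -0.0914, -0.019]
orientation: [[1.0, 0.001, 0.001], [0.001, -1.0, 0.0], [0.001, -0.0, -1.0]]
force: [-2.1, -0.1, 5.7]
width: 0.315
gripper_force: 48.8
```

Request:
step_arm(delta_pos=[[0,0,0],[0,0,0],[0,0,0]], rot=[[0,0,0],[0,0,0],[0,0,0]], hand=[1,1,1])

```text
clock: 32.17
ee_pos: [0.6501, -0.0914, -0.0191]
orientation: [[1.0, 0.001, 0.001], [0.001, -1.0, 0.0], [0.001, -0.0, -1.0]]
force: [-1.5, -0.6, 7.6]
width: 0.312
gripper_force: 48.9
```

Request:
step_arm(delta_pos=[[0,0,-0.3],[0,0,-0.9],[0,0,-1],[0,0,-1],[0,0,-1]], rot=[[0,0,0],[0,0,0],[0,0,0],[0,0,0],[0,0,0]], hand=[1,1,1,1,1], newtons=60)

```text
clock: 32.58
ee_pos: [0.6497, -0.0914, 0.1084]
orientation: [[1.0, 0.0, 0.001], [0.0, -1.0, -0.0], [0.001, 0.0, -1.0]]
force: [1.3, 0.3, -0.4]
width: 0.308
gripper_force: 59.1
```

Request:
step_arm(delta_pos=[[-0.44,-0.67,0],[-0.44,-0.67,0],[-0.44,-0.67,0],[-0.44,-0.67,0],[-0.44,-0.67,0]], rot=[[0,0,0],[0,0,0],[0,0,0],[0,0,0],[0,0,0]], hand=[1,1,1,1,1])

```text
clock: 33.0
ee_pos: [0.5831, 0.01, 0.107]
orientation: [[1.0, 0.0, 0.001], [0.0, -1.0, 0.0], [0.001, -0.0, -1.0]]
force: [0.6, 0.4, -0.4]
width: 0.305
gripper_force: 59.1
```

Request:
step_arm(delta_pos=[[0,0,0],[0,0,0],[0,0,0]], rot=[[0,0,0],[0,0,0],[0,0,0]], hand=[1,1,1])

```text
clock: 33.25
ee_pos: [0.5842, 0.0085, 0.1067]
orientation: [[1.0, 0.0, 0.001], [0.0, -1.0, -0.0], [0.001, 0.0, -1.0]]
force: [-0.7, -0.3, -0.7]
width: 0.309
gripper_force: 59.2
```

Lowering from 0.107 to about 0.047.

Request:
step_arm(delta_pos=[[0,-0.03,0.4],[0,0,0.4],[0,0,0.4],[0,0,0.4],[0,0,0]], rot=[[0,0,0],[0,0,0],[0,0,0],[0,0,0],[0,0,0]], hand=[1,1,1,1,1])

```text
clock: 33.67
ee_pos: [0.5832, 0.0089, 0.0563]
orientation: [[1.0, -0.001, -0.002], [-0.001, -1.0, -0.0], [-0.002, 0.0, -1.0]]
force: [-0.9, 0.9, -1.0]
width: 0.306
gripper_force: 59.2
```

Request:
step_arm(delta_pos=[[0,0,0.2],[0,0,0.1],[0,0,0],[0,0,0]], rot=[[0,0,0],[0,0,0],[0,0,0],[0,0,0]], hand=[1,1,1,1])

```text
clock: 34.0
ee_pos: [0.5839, 0.0099, 0.0493]
orientation: [[1.0, 0.0, 0.0], [0.0, -1.0, 0.0], [0.0, -0.0, -1.0]]
force: [0.3, 0.8, -0.7]
width: 0.307
gripper_force: 59.2
```

Request:
step_arm(delta_pos=[[0,0,0.1],[0,0,0],[0,0,0],[0,0,0],[0,0,0]], rot=[[0,0,0],[0,0,0],[0,0,0],[0,0,0],[0,0,0]], hand=[1,1,-0.3,-0.3,-0.3], newtons=50)

```text
clock: 34.42
ee_pos: [0.5838, 0.01, 0.0461]
orientation: [[1.0, 0.001, 0.0], [0.001, -1.0, 0.0], [0.0, -0.0, -1.0]]
force: [0.2, 0.1, 0.3]
width: 0.651
gripper_force: 0.0
```

Request:
step_arm(delta_pos=[[0,0,-0.3],[0,0,-1],[0,0,-1],[0,0,-1],[-0.5,0.8,0]], rot=[[0,0,0],[0,0,0],[0,0,0],[0,0,0],[0,0,0]], hand=[-0.3,-0.3,-0.3,-0.3,-0.3])

```text
clock: 34.83
ee_pos: [0.5722, -0.0101, 0.1503]
orientation: [[1.0, 0.006, 0.008], [0.006, -1.0, 0.003], [0.008, -0.003, -1.0]]
force: [1.9, 0.6, -0.9]
width: 0.648
gripper_force: 0.0
```

Request:
step_arm(delta_pos=[[-0.5,0.8,0],[-0.5,0.8,0],[-0.5,0.8,0],[-0.5,0.8,0],[-0.5,0.8,0]], rot=[[0,0,0],[0,0,0],[0,0,0],[0,0,0],[0,0,0]], hand=[-0.3,-0.3,-0.3,-0.3,-0.3])

```text
clock: 35.25
ee_pos: [0.493, -0.1351, 0.1458]
orientation: [[1.0, 0.001, 0.001], [0.001, -1.0, -0.0], [0.001, 0.0, -1.0]]
force: [1.4, -0.4, -0.5]
width: 0.649
gripper_force: 0.0
```

Request:
step_arm(delta_pos=[[-0.5,0.8,0],[-0.5,0.8,0],[-0.5,0.8,0],[-0.5,0.8,0],[0,0,0]], rot=[[0,0,0],[0,0,0],[0,0,0],[0,0,0],[0,0,0]], hand=[-0.3,-0.3,-0.3,-0.3,-0.3])

```text
clock: 35.67
ee_pos: [0.4309, -0.2348, 0.1458]
orientation: [[1.0, -0.006, -0.001], [-0.006, -1.0, -0.002], [-0.001, 0.002, -1.0]]
force: [-0.6, -1.0, -0.3]
width: 0.644
gripper_force: 0.0
```

```bash
python3 chk.py
python3 - <<'E'
from h import *
im,d,p=cam("side"); cv2.imwrite("pics/s9.png",cv2.resize(im[210:330,250:370],None,fx=5,fy=5,interpolation=2))
im,d,p=cam("top");w=cloud(d,p);a=w[190:270,270:340].reshape(-1,3)
t=a[(a[:,2]>.072)&(a[:,2]<.08)];print("collar",len(t),(t.max(0)+t.min(0))/2,np.ptp(t,axis=0))
E
```

```text
35.7167 [ 0.43258601 -0.23240789  0.14575359] 0.6497770546363008
(0.011, 0.014) 38 [0.0565 0.0698 0.076 ]
(0.012, 0.0165) 96 [0.055  0.0657 0.0758]
(0.012, 0.019) 154 [0.0483 0.0615 0.0752]
(0.02, 0.03) 196 [0.0329 0.0459 0.0501]
(0.036, 0.045) 161 [0.0326 0.0343 0.0362]
(0.459, 0.132) min() iterable argument is empty
(0.594, -0.195) (array([ 0.56984504, -0.19029243]), np.float64(20.000144957282536), 28.904682159423828)
collar 89 [0.58320841 0.01016738 0.07603239] [0.02877918 0.02866402 0.00763257]
```

View pics/s9.png

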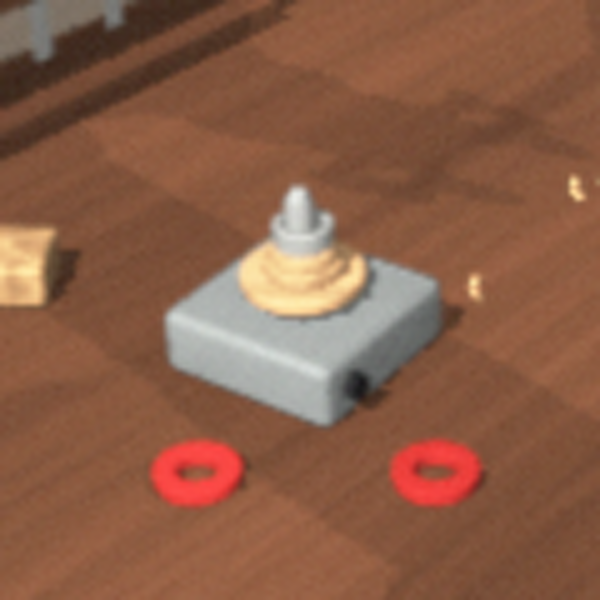

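The stack is flat and tight, with the collar top at 0.076. Now the cover.

Request:
step_arm(delta_pos=[[-0.46,0.78,0],[-0.46,0.78,0],[0,0,0],[0,0,0]], rot=[[0,0,0],[0,0,0],[0,0,0],[0,0,0]], hand=[-0.3,-0.3,-0.3,-0.3])

```text
clock: 36.15
ee_pos: [0.4064, -0.2769, 0.1452]
orientation: [[1.0, -0.0, 0.0], [-0.0, -1.0, 0.0], [0.0, -0.0, -1.0]]
force: [0.6, 1.1, -0.3]
width: 0.652
gripper_force: 0.0
```

Request:
step_arm(delta_pos=[[0,0,0.5],[0,0,0.7],[0,0,0.5],[0,0,0],[0,0,0]], rot=[[0,0,0],[0,0,0],[0,0,0],[0,0,0],[0,0,0]], hand=[-0.3,-0.3,-0.3,-0.3,-0.3])

```text
clock: 36.57
ee_pos: [0.4069, -0.2757, 0.0941]
orientation: [[1.0, 0.002, -0.001], [0.002, -1.0, 0.001], [-0.001, -0.001, -1.0]]
force: [-0.5, -1.5, -0.6]
width: 0.656
gripper_force: 0.0
```

Request:
step_arm(delta_pos=[[-0.05,0.13,0.5],[0,0,0.45],[0,0,0],[0,0,0],[0,0,0]], rot=[[0,0,0],[0,0,0],[0,0,0],[0,0,0],[0,0,0]], hand=[-0.3,-0.3,-0.3,-0.3,0.3])

```text
clock: 36.98
ee_pos: [0.4054, -0.2807, 0.0667]
orientation: [[1.0, 0.001, 0.001], [0.001, -1.0, -0.0], [0.001, 0.0, -1.0]]
force: [-0.7, 0.3, -0.0]
width: 0.527
gripper_force: 0.0
```

Request:
step_arm(delta_pos=[[0,0,0],[0,0,0],[0,0,0],[0,0,0]], rot=[[0,0,0],[0,0,0],[0,0,0],[0,0,0]], hand=[1,1,1,1], newtons=70)

```text
clock: 37.32
ee_pos: [0.4053, -0.2805, 0.0665]
orientation: [[1.0, 0.001, 0.001], [0.001, -1.0, 0.0], [0.001, -0.0, -1.0]]
force: [0.2, 3.8, 12.6]
width: 0.275
gripper_force: 68.0
```

Request:
step_arm(delta_pos=[[0,0,-0.3],[0,0,-0.8],[0,0,-1],[0,0,-1],[0,0,-1]], rot=[[0,0,0],[0,0,0],[0,0,0],[0,0,0],[0,0,0]], hand=[1,1,1,1,1])

```text
clock: 37.73
ee_pos: [0.4045, -0.2807, 0.1908]
orientation: [[1.0, 0.0, 0.0], [0.0, -1.0, -0.0], [0.0, 0.0, -1.0]]
force: [-0.4, -0.1, -1.5]
width: 0.27
gripper_force: 68.8
```

Request:
step_arm(delta_pos=[[0,0,-0.9],[0.3,-0.4,0],[0.5,-0.8,0],[0.5,-0.8,0],[0.5,-0.8,0]], rot=[[0,0,0],[0,0,0],[0,0,0],[0,0,0],[0,0,0]], hand=[1,1,1,1,1])

```text
clock: 38.15
ee_pos: [0.4591, -0.1958, 0.2165]
orientation: [[1.0, -0.0, 0.001], [-0.0, -1.0, -0.0], [0.001, 0.0, -1.0]]
force: [1.0, -0.6, -0.4]
width: 0.27
gripper_force: 69.0
```

Request:
step_arm(delta_pos=[[0.5,-0.8,0],[0.5,-0.8,0],[0.5,-0.8,0],[0.5,-0.8,0],[0.5,-0.8,0]], rot=[[0,0,0],[0,0,0],[0,0,0],[0,0,0],[0,0,0]], hand=[1,1,1,1,1])

```text
clock: 38.57
ee_pos: [0.5341, -0.0754, 0.2165]
orientation: [[1.0, 0.001, 0.0], [0.001, -1.0, 0.0], [0.0, -0.0, -1.0]]
force: [-0.3, -0.4, -2.3]
width: 0.271
gripper_force: 69.0
```

Request:
step_arm(delta_pos=[[0.5,-0.8,0],[0.5,-0.8,0],[0.4,-0.7,0],[0,0,0],[0,0,0]], rot=[[0,0,0],[0,0,0],[0,0,0],[0,0,0],[0,0,0]], hand=[1,1,1,1,1])

```text
clock: 38.98
ee_pos: [0.5756, -0.0066, 0.216]
orientation: [[1.0, 0.002, -0.0], [0.002, -1.0, 0.0], [-0.0, -0.0, -1.0]]
force: [-0.4, -1.3, -0.9]
width: 0.271
gripper_force: 68.9
```

Request:
step_arm(delta_pos=[[0.31,-0.5,0],[0,0,0],[0,0,0],[0,0,0]], rot=[[0,0,0],[0,0,0],[0,0,0],[0,0,0]], hand=[1,1,1,1])

```text
clock: 39.32
ee_pos: [0.5845, 0.0063, 0.2159]
orientation: [[1.0, -0.0, -0.0], [-0.0, -1.0, -0.0], [-0.0, 0.0, -1.0]]
force: [-0.1, -0.1, -1.3]
width: 0.268
gripper_force: 69.0
```

Run:
```python
from h import *
im,d,p=cam("side");w=cloud(d,p);s=readout.get_state();print(s["ee_pos"],s["width"],s["gripper_force"])
a=w[180:270,270:350].reshape(-1,3);c=im[180:270,270:350].reshape(-1,3)
t=a[(c.min(1)>130)&(a[:,2]>.12)];C=np.linalg.inv(p["extrinsics"])[:3,3]
# fit vertical cylinder r=.041 to visible wall
from scipy.optimize import least_squares
t=t[(t[:,2]>.16)&(t[:,2]<.215)];f=least_squares(lambda q:np.hypot(t[:,0]-q[0]-q[2]*(t[:,2]-.19),t[:,1]-q[1]-q[3]*(t[:,2]-.19))-.041,[.584,.01,0,0],loss="soft_l1",f_scale=.002)
print(len(t),f.x.round(4),t[:,2].min())
```

```text
[0.58456919 0.00626506 0.21588514] 0.26989516137744607 68.96850943565369
797 [ 0.586   0.0094  0.0046 -0.0277] 0.16002378357209399
```

The cover is upright and within 2 mm of the axis. Lowering.

Request:
step_arm(delta_pos=[[0,-0.07,0.5],[0,0,0.8],[0,0,0.8],[0,0,0.8],[0,0,0]], rot=[[0,0,0],[0,0,0],[0,0,0],[0,0,0],[0,0,0]], hand=[1,1,1,1,1])

```text
clock: 39.78
ee_pos: [0.5829, 0.0087, 0.1252]
orientation: [[1.0, -0.0, -0.006], [-0.0, -1.0, -0.0], [-0.006, 0.0, -1.0]]
force: [-1.4, 0.2, -2.4]
width: 0.268
gripper_force: 69.0
```

Request:
step_arm(delta_pos=[[0,0,0.4],[0,0,0.3],[0,0,0],[0,0,0]], rot=[[0,0,0],[0,0,0],[0,0,0],[0,0,0]], hand=[1,1,1,1])

```text
clock: 40.12
ee_pos: [0.585, 0.0091, 0.1082]
orientation: [[1.0, 0.0, 0.0], [0.0, -1.0, 0.0], [0.0, -0.0, -1.0]]
force: [-0.4, 0.6, -1.3]
width: 0.271
gripper_force: 69.0
```

Request:
step_arm(delta_pos=[[0,0,0.2],[0,0,0.1],[0,0,0]], rot=[[0,0,0],[0,0,0],[0,0,0]], hand=[1,1,1])

```text
clock: 40.37
ee_pos: [0.5847, 0.0094, 0.0982]
orientation: [[1.0, 0.001, -0.001], [0.001, -1.0, 0.0], [-0.001, -0.0, -1.0]]
force: [0.5, 1.0, -1.8]
width: 0.274
gripper_force: 69.0
```

Request:
step_arm(delta_pos=[[0,0,0.05],[0,0,0]], rot=[[0,0,0],[0,0,0]], hand=[1,1])

```text
clock: 40.53
ee_pos: [0.5854, 0.0097, 0.0975]
orientation: [[1.0, 0.001, 0.001], [0.001, -1.0, 0.001], [0.001, -0.001, -1.0]]
force: [-0.1, 1.8, 4.7]
width: 0.275
gripper_force: 69.6
```

Contact is at 0.0975, as expected. Releasing and retreating.

Request:
step_arm(delta_pos=[[0,0,0],[0,0,0],[0,0,0],[0,0,-0.2],[0,0,-0.5]], rot=[[0,0,0],[0,0,0],[0,0,0],[0,0,0],[0,0,0]], hand=[0,-0.1,-0.2,-0.2,-0.2])

```text
clock: 40.95
ee_pos: [0.5841, 0.0094, 0.1172]
orientation: [[1.0, 0.001, -0.003], [0.001, -1.0, -0.0], [-0.003, 0.0, -1.0]]
force: [-0.2, -0.2, 0.9]
width: 0.603
gripper_force: 0.0
```

Request:
step_arm(delta_pos=[[0,0,-1],[0,0,-1],[0,0,-0.5],[-0.5,0.8,0],[-0.5,0.8,0]], rot=[[0,0,0],[0,0,0],[0,0,0],[0,0,0],[0,0,0]], hand=[-0.2,-0.2,-0.2,-0.2,-0.2])

```text
clock: 41.37
ee_pos: [0.555, -0.0383, 0.1941]
orientation: [[1.0, 0.003, 0.002], [0.003, -1.0, 0.0], [0.002, -0.0, -1.0]]
force: [0.1, -1.4, -0.1]
width: 0.601
gripper_force: 0.0
```

Request:
step_arm(delta_pos=[[-0.5,0.8,0],[-0.5,0.8,0],[-0.5,0.8,0],[0,0,0],[0,0,0]], rot=[[0,0,0],[0,0,0],[0,0,0],[0,0,0],[0,0,0]], hand=[-0.2,-0.2,-0.2,-0.2,-0.2])

```text
clock: 41.78
ee_pos: [0.5097, -0.1118, 0.1936]
orientation: [[1.0, -0.002, 0.0], [-0.002, -1.0, -0.0], [0.0, 0.0, -1.0]]
force: [0.2, 1.0, -0.5]
width: 0.599
gripper_force: 0.0
```

Run:
```python
from h import *
im,d,p=cam("top");w=cloud(d,p);print(readout.get_state()["ee_pos"])
v,u=np.mgrid[:480,:640];S=(u>260)&(u<350)&(v>185)&(v<275)
for n,lo,hi in(("cover top",.106,.118),("knob",.13,.14)):
    W=w[S&(w[...,2]>lo)&(w[...,2]<hi)];print(n,len(W),((W.min(0)+W.max(0))/2).round(4),np.ptp(W,axis=0).round(4),np.median(W,0).round(4))
z=np.load("top0.npz");w0=cloud(z["d"],p)
for n,(a,b) in dict(glue=(170,175),mallet=(503,216),carv=(168,315)).items():print(n,w0[b,a].round(3),w[b,a].round(3))
```

```text
[ 0.51021316 -0.11056586  0.19345192]
cover top 1181 [0.5841 0.0126 0.1119] [0.0803 0.0812 0.0111] [0.583  0.0123 0.1116]
knob 136 [0.5845 0.0131 0.1356] [0.0242 0.0234 0.0087] [0.5845 0.0129 0.1356]
glue [0.692 0.28  0.103] [0.692 0.281 0.102]
mallet [ 0.626 -0.402  0.071] [ 0.626 -0.402  0.07 ]
carv [0.412 0.29  0.031] [0.412 0.29  0.03 ]
```

```bash
python3 -c "
from rig import manip;print(manip.hand_in())"
```

```text
the job is handed in; nothing more can be done
None
```

The job is handed in at about 42 s: disc62, disc41 and disc34 (the only discs in view) and the collar are stacked flat on the post, and the cover stands upright on the housing within about 2 mm of the post axis; on the first try at disc62 the fingers rode over it and wrist force reached about 88 N, but the disc did not move.

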